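Set out three lipsticks in the upturned caddy

TASK

Turn the upside-down white caddy mouth up on the credenza: stand it on one of its small ends first, let go of it there, then take it again another way and set it down on its bottom. Then stand exactly three of the five lipstick tubes upright in it and leave the other two standing on the turntable. Leave the compact mirror, ring dish and tealight holder where they are.

Things in the scene. Friction and masses are not known exactly. Their poses are not given: they have to be found in the camera images.
- caddy: White open box, 60 (own x) x 110 (own y) x 50 mm deep, walls and bottom 4 mm, 0.13-0.25 kg. Starts upside down, mouth on the credenza top (z = 0), length within 23 degrees of world y. Origin: middle of the mouth, in the rim plane. Its z axis runs from the mouth to the closed bottom (outer face at 50 mm): up at the start, level when it stands on an end, down when it is mouth up.
- turntable: Round acrylic turntable: fixed brass foot 130 mm across, clear platter 220 mm across that turns easily about the upright axis, its top 30 mm above the credenza. Origin: centre of the foot's underside. Carries the five tubes in a ring about 75 mm from its centre. It stands left or right, the caddy on the other side.
- tube0: One of five identical closed lipstick tubes, a square stick 20 x 20 x 85 mm, black below, brass band, red cap, 35 g, starting upright on the turntable at any yaw. Origin: centre of its underside; z runs up along it, x and y are square to its flat sides.
- tube1: One of five identical closed lipstick tubes, a square stick 20 x 20 x 85 mm, black below, brass band, red cap, 35 g, starting upright on the turntable at any yaw. Origin: centre of its underside; z runs up along it, x and y are square to its flat sides.
- tube2: One of five identical closed lipstick tubes, a square stick 20 x 20 x 85 mm, black below, brass band, red cap, 35 g, starting upright on the turntable at any yaw. Origin: centre of its underside; z runs up along it, x and y are square to its flat sides.
- tube3: One of five identical closed lipstick tubes, a square stick 20 x 20 x 85 mm, black below, brass band, red cap, 35 g, starting upright on the turntable at any yaw. Origin: centre of its underside; z runs up along it, x and y are square to its flat sides.
- tube4: One of five identical closed lipstick tubes, a square stick 20 x 20 x 85 mm, black below, brass band, red cap, 35 g, starting upright on the turntable at any yaw. Origin: centre of its underside; z runs up along it, x and y are square to its flat sides.
- tube0_mid (a point): Centre of tube0, 42.5 mm above its underside.
- tube1_mid (a point): Centre of tube1, 42.5 mm above its underside.
- tube2_mid (a point): Centre of tube2, 42.5 mm above its underside.
- tube3_mid (a point): Centre of tube3, 42.5 mm above its underside.
- tube4_mid (a point): Centre of tube4, 42.5 mm above its underside.
- compact: Bystander: round aluminium compact mirror, closed, 68 mm across, 12 mm high, lying flat between the turntable and the caddy. Origin: centre of its underside.
- ring_dish: Bystander: blue ceramic ring dish, 80 mm across, 28 mm high, on the robot's side. Origin: centre of its underside.
- tealight: Bystander: amber glass tealight holder, empty, 68 mm across, 55 mm high, on the far side. Origin: centre of its underside.
There are look-alikes about, which are no part of the job. What is shaped like the tube0 but grey, purple or turquoise is not meant.

How it is judged:
By the outcome, as a careful person would: the job done as asked, in the order asked, and still so for the second after the job is handed in, with the robot touching nothing.
It also fails if it takes over 72 s, if anything falls off the work surface, if the arm or the gripper's body presses on something with over 40 N, if the wrist force passes 120 N, or if a joint passes its speed limit or range.

ROBOT

A 6-joint arm with a two-finger parallel gripper is mounted at the origin on the work surface. World frame = base frame: x ahead of the robot, y to its left, z up, the work surface at z = 0. Lengths are in mm, angles in rad, forces in N, time in s.
With the tool pointing down it reaches from about 350 to 925 mm from the base axis. Payload 6.4 kg.
Tool frame: the origin (TCP) lies between the finger pads; the fingertips stand 17 mm ahead of it and the grasp point (between the pads) lies 2 mm behind it; x points along the fingers, y is the direction in which the jaws open and shut, and the axes are right-handed (so a half turn about x gives the same grasp; the last joint's range is limited). The gripper opens to 85 mm and grips with 20 to 120 N. Pads are 22 mm wide; open, the fingers measure 114 mm over their backs; the gripper's body (76 mm by 85 mm) begins 54 mm behind the grasp point. The pads swing forward as they close: fully open they stand 13 mm farther back than shut.
Start: joints at [-1.493, 0.245, 1.558, -0, 1.339, -0.174], TCP at [161.95, -629.513, 248.29] pointing down, gripper open.
Joint ranges: [-3.13, 3.13], [-1.02, 2.26], [0.13, 2.54], [-0.95, 4.09], [0.21, 2.88], [-2.74, 2.74]. Speed limits (rad/s): [2.57, 2.57, 3.14, 3.14, 3.14, 3.14].

INTERFACE

Orientations are given as a unit quaternion [x, y, z, w].
In Python, from rig import get_obs, grab_frame, camera_info, finish_job gives the robot as it stands.
- The arm moves only by the tool servo_tool, never from a script. Its argument "plan" is a list of rows, each a list of 2 entries, a list of its own where there are three numbers: the shift along the tool's x, y, z in m, then the turn, a rotation vector about the tool's x, y, z in degrees. In form: [[[x, y, z], [rx, ry, rz]], ...]. A call has 1 to 5 rows; each row shifts and turns the pose as measured when the row begins, along the tool's axes as they then stand; what a row does not reach is not made up. A row lasts 1/10 s, in which the tool goes at most 50 mm and 8.59 degrees, less where a joint would pass 70% of its speed; a pose out of reach is approached as far as the arm can. A call is refused whole if a number of a shift passes 0.05 or a number of a turn 8.59, either way. A call with a gripper value outside its range is refused whole. "hand" is the finger opening in m, from 0 to 0.0854, set as the call begins (left out, the last holds). The fingers move at their own pace and stop on an object; "force" is the grip in N (left out, the last holds). Time passes only in rows, so rows that do not move let the fingers close. It gives the time, the measured TCP pose, the force and the opening at its end, in the units of the state.
- get_obs(): the state, without advancing time (a new reading comes with each control period).
- grab_frame(name): name is "side" or "top"; returns the picture (420x560x3 uint8, red, green, blue); there is no depth.
- camera_info(name): a dict with "intrinsics" (3x3 intrinsics, pixels), "k1" (the pictures are not rectified: a ray, as slopes to the right and down, at radius r is drawn at 1 + k1 r^2 times it, then the intrinsics apply), "rvec" (rotation vector, rad) and "tvec" (3), from world to camera coordinates, as OpenCV has them. Camera axes: x right, y down, z forward; pixel columns grow to the right and rows downward; lengths in mm; the calibration is good to about 2 mm. A picture is of the moment at which its call begins. camera_info takes no time and is no camera call.
- finish_job(): hands the job in, once; it reports no verdict.
The state is a dict: "t": time; "joint_positions": joint angles; "qvel": joint speeds; "joint_torque": joint torques, N m; "tool_pos": TCP position; "tcp_rot": TCP orientation; "ft_force": force on the tool from outside, world axes, zero at the start; "moment": the same for the moment, N m; "width": finger opening in mm.
Only numpy, scipy, OpenCV 4.12 (cv2) and the standard library are available. Lean on these libraries where they do the work, as an engineer would, in place of code of your own. Each camera call takes 0.05 s, during which the arm holds its last target. There are 200 camera calls.

## Working session

There is one attempt and no reset: what is moved stays moved. The work goes in short steps, Python scripts to look and compute and a tool call to move; the robot and the scene stay as the last step left them, time stands still between calls to the robot, and variables do not carry over. Pictures are saved under pics/ and viewed, about 8 in all and at most 12, crops included, and the job is handed in when it is done.

Besides the shell and the picture viewer there is one more tool, called after "Emit:" by a JSON object that holds its "method" and its "body", one argument or row to a line. servo_tool: Moves the arm, as the interface text tells. Its arguments: {"type":"object","properties":{"plan":{"type":"array","items":{"type":"array"}},"hand":{"type":"number"},"force":{"type":"number"}},"required":["plan"]}

```bash
ls; mkdir -p pics; python3 - <<'E'
from rig import *
import cv2
print(get_obs())
for n in("side","top"):
    print(n,camera_info(n)); cv2.imwrite(f"pics/{n}0.png",cv2.resize(grab_frame(n)[:,:,::-1],(800,600),interpolation=cv2.INTER_CUBIC))
E
```

```text
pics
{'t': 0.0, 'joint_positions': array([-1.49306982e+00,  2.45836391e-01,  1.55903873e+00, -5.09713977e-06,
        1.33871805e+00, -1.74108571e-01]), 'qvel': array([-0.00232711, -0.00033946, -0.00056801,  0.00024556,  0.00068804,
        0.00043367]), 'joint_torque': array([-6.86424337e-04, -4.29509211e+01, -3.26126790e+01, -2.11828237e-04,
        5.29279685e-03, -4.70624499e-07]), 'tool_pos': array([ 161.92458191, -628.95001012,  247.15274232]), 'tcp_rot': array([ 0.70154043,  0.08950897, -0.70147579,  0.08809587]), 'ft_force': array([ 0.25345843,  0.24884968, -0.62949444]), 'moment': array([0.02676261, 0.01873054, 0.00258633]), 'width': 85.34073615440339}
side {'intrinsics': array([[463.87047918,   0.        , 284.30699877],
       [  0.        , 463.87047918, 215.78132178],
       [  0.        ,   0.        ,   1.        ]]), 'k1': 0.00020523316131283487, 'rvec': array([ 0.61627886, -2.56287591,  1.25846611]), 'tvec': array([457.3640559 , 214.72559462, 840.40690138])}
top {'intrinsics': array([[441.51248772,   0.        , 280.29926979],
       [  0.        , 441.51248772, 217.1438286 ],
       [  0.        ,   0.        ,   1.        ]]), 'k1': -0.07447234426544776, 'rvec': array([ 2.15713163, -2.1862974 ,  0.15564077]), 'tvec': array([  -7.07317043,  534.26715925, 1011.97659481])}
```

View pics/top0.png

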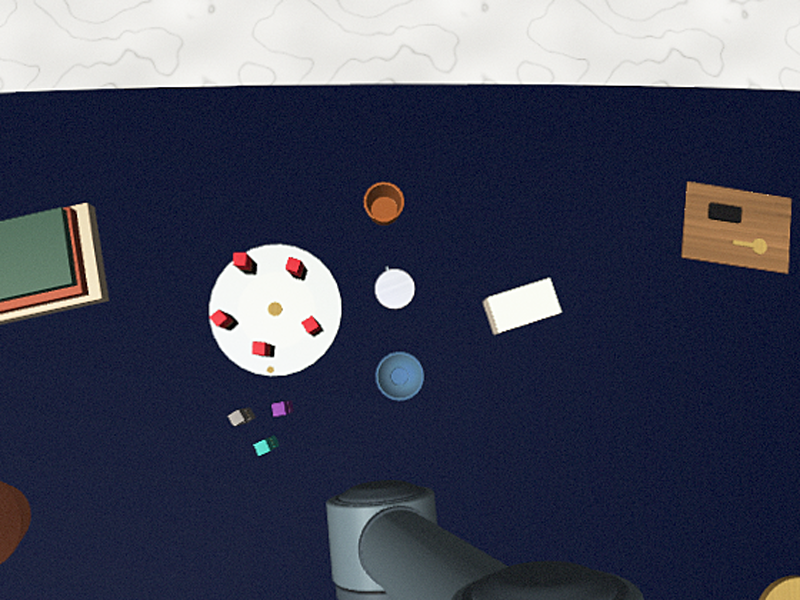

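View pics/side0.png

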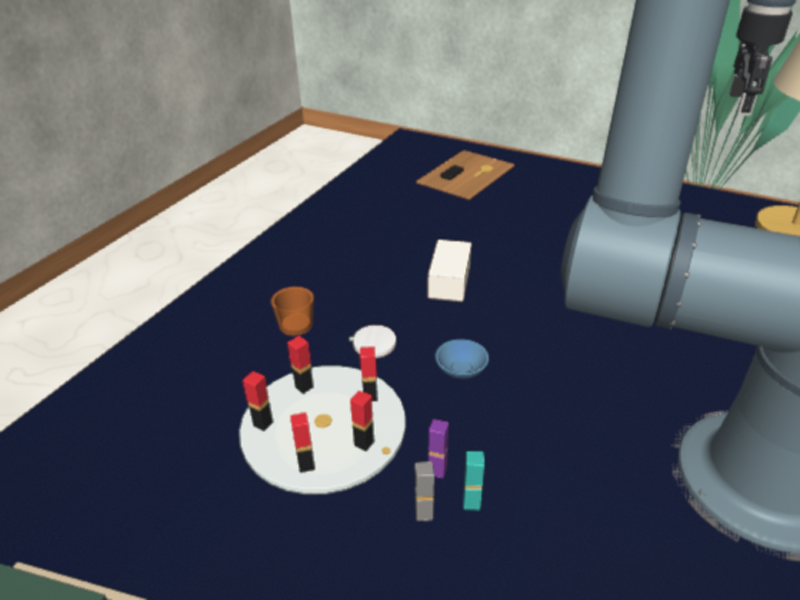

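Viewed 2. Candidates for tubes (800x600 top view): red caps at (242,261), (295,266), (222,319), (312,325) and (262,348), all on the turntable. Look-alikes are grey (240,417), purple (281,409) and turquoise (264,447). Caddy is the white box at (523,306). The platter is also white, as is the compact at (395,289).

```bash
cat > h.py <<'E'
import numpy as np, cv2
from rig import *
from scipy.optimize import minimize
from scipy.spatial.transform import Rotation as R
CI={n:camera_info(n) for n in("side","top")}
def proj(n,P):
    c=CI[n]; return cv2.projectPoints(np.asarray(P,float).reshape(-1,1,3),c["rvec"],c["tvec"],c["intrinsics"],np.array([c["k1"],0,0,0.]))[0][:,0]
def ray(n,uv):
    c=CI[n]; s=cv2.undistortPoints(np.array([[uv]],float),c["intrinsics"],np.array([c["k1"],0,0,0.]))[0,0]
    M=cv2.Rodrigues(c["rvec"])[0]; return -M.T@c["tvec"], M.T@np.array([s[0],s[1],1])
def onplane(n,uv,z):
    o,d=ray(n,uv); return o+d*(z-o[2])/d[2]
def tri(a,b):
    (o1,d1),(o2,d2)=ray("top",a),ray("side",b)
    A=np.stack([d1,-d2],1); t=np.linalg.lstsq(A,o2-o1,rcond=None)[0]
    p,q=o1+t[0]*d1,o2+t[1]*d2; return (p+q)/2,np.linalg.norm(p-q)
def prism(x,y,yaw,lx,ly,z0,z1):
    c,s=np.cos(yaw),np.sin(yaw)
    return [[x+c*a-s*b,y+s*a+c*b,z] for a in(-lx/2,lx/2) for b in(-ly/2,ly/2) for z in(z0,z1)]
def hullmask(n,P,k=4):
    m=np.zeros((420*k,560*k),np.uint8); h=cv2.convexHull(((proj(n,P)+.5)*k).astype(np.float32))
    cv2.fillConvexPoly(m,h.round().astype(np.int32),1); return cv2.resize(m.astype(np.float32),(560,420),interpolation=cv2.INTER_AREA)
def fit(masks,f,x0,steps):
    def cost(p):
        return sum(np.abs(hullmask(n,f(p))-m).sum()/m.sum() for n,m in masks.items())
    x0=np.array(x0,float); S=np.vstack([x0]+[x0+np.eye(len(x0))[i]*s for i,s in enumerate(steps)])
    for _ in range(2):
        r=minimize(cost,x0,method="Nelder-Mead",options=dict(initial_simplex=S,maxiter=250,xatol=.005,fatol=1e-4))
        x0=r.x; S=np.vstack([x0]+[x0+np.eye(len(x0))[i]*s/3 for i,s in enumerate(steps)])
    return r.x,r.fun
def comps(m,mn=25):
    n,l,s,c=cv2.connectedComponentsWithStats(m.astype(np.uint8)); return [((l==i),c[i],s[i,4]) for i in range(1,n) if s[i,4]>=mn]
def redmask(I):
    I=I.astype(int); return (I[...,0]>90)&(I[...,1]<85)&(I[...,2]<95)&(I[...,0]-I[...,1]>70)
def whitemask(I): return I.min(2)>120
def near(m,uv): return min(comps(m),key=lambda c:np.hypot(*(c[1]-uv)))[0].astype(np.float32)
def tubes(F):
    T,Sd=comps(redmask(F["top"])),comps(redmask(F["side"])); out=[]
    for t in T:
        c=[]
        for s in Sd:
            p,e=tri(t[1],s[1]); c.append((e+abs(p[2]-100)*.5,e,p,s))
        if c:
            b=min(c,key=lambda v:v[0])
            if b[0]<25: out.append((t,b[3],b[2],b[1]))
    return out
E
cat > m.py <<'E'
from h import *
F={n:grab_frame(n) for n in("top","side")}
for n in F: print(n,[(c[1].round(1).tolist(),int(c[2])) for c in comps(redmask(F[n]))])
cm={"top":near(whitemask(F["top"]),(366,214)),"side":near(whitemask(F["side"]),(315,189))}
c0=onplane("top",(366,214),50); print("cad0",c0,[m.sum() for m in cm.values()])
for y0 in(-.3,0,.3): print("caddy x y yaw h",fit(cm,lambda p:prism(p[0],p[1],p[2],60,110,0,p[3]),[c0[0],c0[1],y0,50],[8,8,.15,8]))
for t,s,p,e in tubes(F):
    ms={"top":t[0].astype(np.float32),"side":s[0].astype(np.float32)}
    b=min((fit(ms,lambda q:prism(q[0],q[1],q[2],20,20,q[4],q[3]),[p[0],p[1],y0,115,75],[4,4,.25,4,4]) for y0 in(0,.5,1.)),key=lambda v:v[1])
    print("tube",t[1].round(),s[1].round(),p.round(1),round(e,1),b[0].round(3),round(b[1],3))
ms=whitemask(F["top"]); c=near(ms,(193,217)); ys,xs=np.nonzero(c); (u,v),(a,bb),_=cv2.fitEllipse(np.column_stack([xs,ys])[cv2.convexHull(np.column_stack([xs,ys]).astype(np.int32),returnPoints=False)[:,0]].astype(np.float32)); print("platter",onplane("top",(u,v),30),a,bb)
for nm,uv,z in(("compact",(395,289),12),("dish",(400,376),28),("tea",(384,203),40)): print(nm,onplane("top",np.array(uv)*.7,z).round())
E
python3 m.py
```

```text
top [([168.0, 181.8], 98), ([204.8, 185.7], 90), ([152.6, 222.0], 78), ([216.9, 226.7], 75), ([180.9, 243.6], 75)]
side [([208.9, 246.3], 277), ([257.2, 253.6], 204), ([178.3, 271.5], 312), ([252.8, 285.5], 286), ([210.2, 301.0], 231)]
cad0 [ 536.96659884 -214.66095122   50.        ] [np.float32(1316.0), np.float32(1042.0)]
caddy x y yaw h (array([ 5.41051810e+02, -2.17155615e+02,  2.97328310e-01,  5.00069992e+01]), np.float64(0.08619506657123566))
caddy x y yaw h (array([ 5.40910877e+02, -2.16576597e+02,  2.97326675e-01,  5.08857591e+01]), np.float64(0.08346092700958252))
caddy x y yaw h (array([ 5.40704058e+02, -2.16183602e+02,  3.02569796e-01,  5.12804106e+01]), np.float64(0.08209139108657837))
tube [168. 182.] [178. 272.] [608.3 236.7  98. ] 1.2 [608.449 236.304   1.329 113.916  81.325] 0.557
tube [205. 186.] [209. 246.] [598.3 154.4  98.1] 1.2 [598.717 153.07    1.137 113.808  78.868] 0.523
tube [153. 222.] [210. 301.] [517.5 269.1  97.1] 3.2 [517.937 268.152   0.744 108.587  85.809] 0.869
tube [217. 227.] [257. 254.] [506.4 127.7  94.8] 1.4 [506.414 127.555   0.617 108.254  79.496] 0.559
tube [181. 244.] [253. 286.] [469.8 206.2  98.1] 1.5 [470.382 204.715   1.299 110.34   79.798] 0.74
platter [538.09943767 194.04514718  30.        ] 91.60462188720703 93.40411376953125
compact [573.  -6.  12.]
dish [426. -12.  28.]
tea [715.  11.  40.]
```

Emit:
{"method": "servo_tool", "body": {
  "plan": [
    [[0,0,0],[0,8,0]],
    [[0,0,0],[0,8,0]],
    [[0,0,0],[0,8,0]],
    [[0,0.04,0],[0,0,8]],
    [[0,0,0.04],[8,0,0]]
  ]
}}

```text
t: 0.7
tool_pos: [140.8, -678.3, 233.0]
tcp_rot: [0.848, 0.009, -0.528, 0.049]
ft_force: [0.3, -0.9, 1.0]
width: 85.3
```

```bash
python3 -c "
from rig import *
o=get_obs();print(o['joint_positions'],o['tool_pos'],o['tcp_rot'])"
```

```text
[-1.68583994  0.32666415  1.5330152   0.47449586  1.32694477 -0.32609686] [ 140.83745317 -678.29602448  233.01913614] [ 0.84774136  0.00889388 -0.52808048  0.04885181]
```

```bash
python3 - <<'E'
import numpy as np
from scipy.spatial.transform import Rotation as R
qs=[[-1.49306982e+00,2.45836391e-01,1.55903873e+00,0,1.33871805e+00,-1.74108571e-01],[-1.68583994,0.32666415,1.5330152,0.47449586,1.32694477,-0.32609686]]
rs=[[0.70154043,0.08950897,-0.70147579,0.08809587],[0.84774136,0.00889388,-0.52808048,0.04885181]]
import itertools
for ax4,ax5,ax6 in itertools.product("xyz",repeat=3):
  for s in itertools.product((1,-1),repeat=3):
    T=[]
    for q,r in zip(qs,rs):
        e=lambda a,v:R.from_euler(a,v)
        T.append((e('z',q[0])*e('y',q[1]+q[2])*e(ax4,s[0]*q[3])*e(ax5,s[1]*q[4])*e(ax6,s[2]*q[5])).inv()*R.from_quat(r))
    d=(T[0].inv()*T[1]).magnitude()
    if d<.05: print(ax4,ax5,ax6,s,d,T[0].as_matrix().round(2).tolist())
E
```

```text
z x x (1, 1, 1) 0.04093815323784512 [[0.97, -0.23, -0.04], [0.21, 0.95, -0.23], [0.09, 0.22, 0.97]]
z x x (1, -1, 1) 0.03840725447601898 [[0.97, -0.23, -0.04], [-0.23, -0.95, -0.23], [0.01, 0.23, -0.97]]
z y z (1, 1, 1) 5.094449471358153e-06 [[0.0, -1.0, -0.0], [-0.0, 0.0, -1.0], [1.0, 0.0, -0.0]]
```

```bash
cat > go.py <<'E'
from h import *
def ori(yaw,phi,cur=None,flip=0):
    # jaw along own x (yaw); tool dir tilted phi(deg) toward own y
    ux=np.array([np.cos(yaw),np.sin(yaw),0]); uy=np.array([-np.sin(yaw),np.cos(yaw),0]); p=np.radians(phi)
    d=np.sin(p)*uy-np.cos(p)*np.array([0,0,1.])
    c=[R.from_matrix(np.stack([d,s*ux,np.cross(d,s*ux)],1)) for s in(1,-1)]
    if cur is None: return c[flip]
    return min(c,key=lambda r:(cur.inv()*r).magnitude())
def rows(p0,r0,p1,r1,n=None,sp=45,sa=7.5):
    rv=(r0.inv()*r1).as_rotvec(degrees=True)
    n=n or max(1,int(np.ceil(max(np.linalg.norm(p1-p0)/sp,np.linalg.norm(rv)/sa))))
    out=[]
    for i in range(n):
        rr=r0*R.from_rotvec(rv*i/n,degrees=True)
        out.append([(rr.inv().apply((p1-p0)/n)/1000).round(4).tolist(),(rv/n).round(2).tolist()])
    print(n,"rows",np.round(p1-p0,1),rv.round(1))
    for i in range(0,n,5): print(str(out[i:i+5]).replace(" ",""))
def state():
    o=get_obs(); return o["tool_pos"],R.from_quat(o["tcp_rot"]),o
E
python3 - <<'E'
from go import *
p,r,o=state()
print(ori(.298,-45,r).as_quat())
rows(p,r,np.array([500,-200,230.]),ori(.298,0,r))
E
```

```text
[ 0.74302231 -0.54906397 -0.30776992 -0.22742974]
14 rows [359.2 478.3  -3. ] [ 76.3 -24.8  13.9]
[[[0.0103,-0.0323,-0.026],[5.45,-1.77,1.0]],[[0.0089,-0.0348,-0.0231],[5.45,-1.77,1.0]],[[0.0077,-0.037,-0.0199],[5.45,-1.77,1.0]],[[0.0064,-0.0389,-0.0166],[5.45,-1.77,1.0]],[[0.0053,-0.0404,-0.013],[5.45,-1.77,1.0]]]
[[[0.0042,-0.0415,-0.0092],[5.45,-1.77,1.0]],[[0.0033,-0.0423,-0.0054],[5.45,-1.77,1.0]],[[0.0024,-0.0426,-0.0014],[5.45,-1.77,1.0]],[[0.0017,-0.0426,0.0026],[5.45,-1.77,1.0]],[[0.0011,-0.0422,0.0066],[5.45,-1.77,1.0]]]
[[[0.0007,-0.0414,0.0105],[5.45,-1.77,1.0]],[[0.0003,-0.0402,0.0144],[5.45,-1.77,1.0]],[[0.0002,-0.0387,0.0182],[5.45,-1.77,1.0]],[[0.0001,-0.0368,0.0217],[5.45,-1.77,1.0]]]
```

Emit:
{"method": "servo_tool", "body": {
  "plan": [
    [[0.01,-0.032,-0.026],[5.5,-1.8,1]],
    [[0.009,-0.035,-0.023],[5.5,-1.8,1]],
    [[0.008,-0.037,-0.02],[5.5,-1.8,1]],
    [[0.006,-0.039,-0.017],[5.5,-1.8,1]],
    [[0.005,-0.04,-0.013],[5.5,-1.8,1]]
  ]
}}

```text
t: 1.2
tool_pos: [264.2, -509.0, 222.2]
tcp_rot: [0.784, -0.168, -0.578, -0.15]
ft_force: [1.3, 0.1, -0.5]
width: 85.3
```

```bash
cat >> go.py <<'E'
def log():
    p,r,o=state(); open("log.txt","a").write(repr([o["joint_positions"].tolist(),p.tolist()])+"\n")
E
python3 -c "from go import *; log()"
```

Emit:
{"method": "servo_tool", "body": {
  "plan": [
    [[0.004,-0.042,-0.009],[5.5,-1.8,1]],
    [[0.003,-0.042,-0.005],[5.5,-1.8,1]],
    [[0.002,-0.043,-0.001],[5.5,-1.8,1]],
    [[0.002,-0.043,0.003],[5.5,-1.8,1]],
    [[0.001,-0.042,0.007],[5.5,-1.8,1]]
  ]
}}

```text
t: 1.7
tool_pos: [404.3, -335.5, 224.4]
tcp_rot: [0.666, -0.329, -0.585, -0.326]
ft_force: [0.3, -1.1, 0.7]
width: 85.4
```

```bash
python3 -c "from go import *; log()"
```

Emit:
{"method": "servo_tool", "body": {
  "plan": [
    [[0.001,-0.041,0.01],[5.5,-1.8,1]],
    [[0,-0.04,0.014],[5.5,-1.8,1]],
    [[0,-0.039,0.018],[5.5,-1.8,1]],
    [[0,-0.037,0.022],[5.5,-1.8,1]]
  ]
}}

```text
t: 2.1
tool_pos: [521.8, -201.1, 226.4]
tcp_rot: [-0.537, 0.442, 0.561, 0.45]
ft_force: [-0.4, 0.4, -0.4]
width: 85.2
```

```bash
cat > kin.py <<'E'
import numpy as np, ast
from scipy.spatial.transform import Rotation as R
from scipy.optimize import least_squares
e=R.from_euler
TL=R.from_matrix([[0,-1,0],[0,0,-1],[1,0,0]])
def fk(q,k):
    a0,lat,h,a1,L1,a2,L2,D=k
    r1=e('z',q[0]); r2=r1*e('y',q[1]); r3=r2*e('y',q[2]); r5=r3*e('z',q[3])*e('y',q[4]); r=r5*e('z',q[5])
    return r1.apply([a0,lat,h])+r2.apply([a1,0,L1])+r3.apply([a2,0,L2])+r.apply([0,0,D]), r*TL
S=[([-1.49306982e+00,2.45836391e-01,1.55903873e+00,0,1.33871805e+00,-1.74108571e-01],[161.92,-628.95,247.15]),([-1.68583994,0.32666415,1.5330152,0.47449586,1.32694477,-0.32609686],[140.84,-678.30,233.02])]
S+=[ast.literal_eval(l) for l in open("log.txt")]
f=lambda k:np.concatenate([fk(q,k)[0]-p for q,p in S]+[.003*(np.array(k)-[0,0,200,0,450,0,400,250])])
sol=least_squares(f,[0,100,200,0,450,0,400,250]); K=sol.x
LO=np.array([-3.13,-1.02,.13,-.95,.21,-2.74]);HI=np.array([3.13,2.26,2.54,4.09,2.88,2.74])
def ik(p,r,q0):
    g=lambda q:np.concatenate([fk(q,K)[0]-p,200*(fk(q,K)[1].inv()*r).as_rotvec()])
    s=least_squares(g,np.clip(q0,LO+.01,HI-.01),bounds=(LO,HI)); return s.x,np.abs(s.fun).max()
if __name__=="__main__": print(K.round(1),np.abs(sol.fun).max().round(2))
E
python3 -c "from go import *; log(); print(state())"; python3 kin.py
```

```text
(array([ 521.78862465, -201.13474512,  226.35466219]), Rotation.from_matrix(array([[-0.01863013, -0.97874324, -0.2042415 ],
                            [ 0.03088269, -0.2047428 ,  0.9783285 ],
                            [-0.99934938,  0.01191886,  0.03404061]])), {'t': 2.1, 'joint_positions': array([-0.57746581,  0.07094132,  1.79510383,  0.01626361,  1.30805856,
        2.35363451]), 'qvel': array([ 0.78865255,  0.51970686, -0.5504292 ,  0.07956184,  0.37714808,
        1.75168754]), 'joint_torque': array([-2.57567860e+00, -3.76820326e+01, -2.92271751e+01,  8.82563239e-03,
       -1.10919024e-01, -1.42641518e+00]), 'tool_pos': array([ 521.78862465, -201.13474512,  226.35466219]), 'tcp_rot': array([-0.5366731 ,  0.44154465,  0.56067226,  0.45018543]), 'ft_force': array([-0.36076148,  0.35239707, -0.38280222]), 'moment': array([-0.05484584, -0.00596293, -0.00412319]), 'width': 85.16686732092589})
[ 6.000e-01  1.126e+02  2.727e+02 -1.000e-01  4.199e+02  6.570e+01
  5.681e+02  2.372e+02] 0.5
```

```bash
python3 - <<'E'
from go import *
from kin import *
np.set_printoptions(suppress=True,precision=2,linewidth=150)
for fl in(0,1):
  for pos in([541,-216,60],[541,-216,180],[500,-100,150],[600,-216,100]):
   for phi in(-90,-60,-45,-20,0,20,45,60,90):
    r=ori(.298,phi,flip=fl); best=min((ik(np.array(pos,float),r,q0) for q0 in([-.5,.1,1.8,a,1.3,b] for a in(0,1.5,3) for b in(-1,0,1.5))),key=lambda v:v[1])
    print(fl,pos,phi,best[0],round(best[1],1))
E
```

```text
0 [541, -216, 60] -90 [-0.26  0.68  2.05  4.09  1.35  1.24] 19.1
0 [541, -216, 60] -60 [-0.37  0.38  2.19  4.09  0.74  1.19] 46.5
0 [541, -216, 60] -45 [-0.37  0.27  2.02 -0.95  0.65  0.06] 25.2
0 [541, -216, 60] -20 [-0.47  0.26  1.95 -0.38  0.71 -0.51] 0.0
0 [541, -216, 60] 0 [-0.57  0.33  1.83 -0.    0.98 -0.87] 0.0
0 [541, -216, 60] 20 [-0.66  0.46  1.69  0.21  1.29 -1.04] 0.0
0 [541, -216, 60] 45 [-0.73  0.66  1.51  0.38  1.67 -1.13] 0.0
0 [541, -216, 60] 60 [-0.76  0.8   1.41  0.47  1.89 -1.14] 0.0
0 [541, -216, 60] 90 [-0.78  1.04  1.25  0.69  2.29 -1.08] 0.0
0 [541, -216, 180] -90 [-0.27  0.37  2.15  4.09  1.25  1.08] 23.7
0 [541, -216, 180] -60 [-0.34  0.04  2.04 -0.95  0.77 -0.03] 51.5
0 [541, -216, 180] -45 [-0.34  0.06  2.04 -0.95  0.76 -0.02] 1.2
0 [541, -216, 180] -20 [-0.47  0.07  1.92 -0.31  0.93 -0.61] 0.0
0 [541, -216, 180] 0 [-0.57  0.16  1.79 -0.    1.19 -0.87] 0.0
0 [541, -216, 180] 20 [-0.66  0.3   1.65  0.2   1.48 -1.  ] 0.0
0 [541, -216, 180] 45 [-0.73  0.5   1.5   0.39  1.83 -1.06] 0.0
0 [541, -216, 180] 60 [-0.76  0.62  1.42  0.5   2.03 -1.06] 0.0
0 [541, -2
[... 2835 characters left out ...]
100, 150] 60 [-0.67  0.48  1.7   0.55  1.88  2.09] 0.0
1 [500, -100, 150] 90 [-0.69  0.72  1.6   0.76  2.23  2.1 ] 0.0
1 [600, -216, 100] -90 [-0.24  0.65  1.96  4.09  1.3  -2.  ] 25.8
1 [600, -216, 100] -60 [-0.25  0.39  1.81 -0.95  0.91 -2.74] 57.1
1 [600, -216, 100] -45 [-0.41  0.25  1.9  -0.64  0.63  2.74] 43.5
1 [600, -216, 100] -20 [-0.43  0.31  1.8  -0.36  0.82  2.63] 0.0
1 [600, -216, 100] 0 [-0.52  0.38  1.68  0.    1.08  2.32] 0.0
1 [600, -216, 100] 20 [-0.6   0.51  1.54  0.22  1.38  2.17] 0.0
1 [600, -216, 100] 45 [-0.68  0.7   1.36  0.42  1.75  2.1 ] 0.0
1 [600, -216, 100] 60 [-0.7   0.83  1.26  0.53  1.97  2.1 ] 0.0
1 [600, -216, 100] 90 [-0.72  1.06  1.12  0.82  2.35  2.21] 0.0
```

Emit:
{"method": "servo_tool", "body": {
  "plan": [
    [[0,0,0],[-8.5,0,0]],
    [[0,0,0],[-8.5,0,0]],
    [[0,0,0],[-8.5,0,0]],
    [[0,0,0],[-8.5,0,0]],
    [[0,0,0],[-8.5,0,0]]
  ]
}}

```text
t: 2.6
tool_pos: [525.4, -195.1, 225.1]
tcp_rot: [-0.664, 0.203, 0.685, 0.221]
ft_force: [-0.2, -0.1, 0.0]
width: 85.6
```

Emit:
{"method": "servo_tool", "body": {
  "plan": [
    [[0,0,0],[-8.5,0,0]],
    [[0,0,0],[-8.5,0,0]],
    [[0,0,0],[-8.5,0,0]],
    [[0,0,0],[-8.5,0,0]],
    [[0,0,0],[-8.5,0,0]]
  ]
}}

```text
t: 3.1
tool_pos: [524.9, -194.5, 224.0]
tcp_rot: [-0.698, -0.062, 0.712, -0.037]
ft_force: [-0.8, -0.7, 0.0]
width: 85.5
```

Emit:
{"method": "servo_tool", "body": {
  "plan": [
    [[0,0,0],[-8.5,0,0]],
    [[0,0,0],[-8.5,0,0]],
    [[0,0,0],[-8.5,0,0]],
    [[0,0,0],[-8.5,0,0]],
    [[0,0,0],[-8.5,0,0]]
  ]
}}

```text
t: 3.6
tool_pos: [524.2, -194.1, 222.9]
tcp_rot: [-0.636, -0.319, 0.64, -0.289]
ft_force: [-0.5, -0.2, -0.8]
width: 85.4
```

```bash
cat >> go.py <<'E'
CAD=np.array([541,-216.3]); YAW=.298
def cp(y,z,C=CAD,yaw=YAW): # point in caddy-aligned frame (own y offset, world z)
    return np.array([C[0]-np.sin(yaw)*y,C[1]+np.cos(yaw)*y,z])
def tcp(g,r): return g+2*r.apply([1,0,0])
def chain(wps,p=None,r=None,**k):
    if p is None: p,r,_=state()
    for g,rr,*n in wps:
        t=tcp(np.asarray(g,float),rr); rows(p,r,t,rr,n[0] if n else None,**k); p,r=t,rr
E
python3 - <<'E'
from go import *
r=ori(YAW,-10,flip=0)
print(state()[2]['joint_positions'])
chain([(cp(28,110),r),(cp(28,30),r,3)])
E
```

```text
[-0.56473281  0.07729287  1.79512895  0.01742296  1.30818822  0.11136982]
8 rows [   8.7    4.2 -114.8] [-55.8 -11.    6.7]
[[[0.0143,0.0011,-0.0009],[-6.98,-1.37,0.84]],[[0.0143,0.001,-0.0011],[-6.98,-1.37,0.84]],[[0.0143,0.001,-0.0014],[-6.98,-1.37,0.84]],[[0.0143,0.0009,-0.0016],[-6.98,-1.37,0.84]],[[0.0143,0.0009,-0.0018],[-6.98,-1.37,0.84]]]
[[[0.0142,0.001,-0.002],[-6.98,-1.37,0.84]],[[0.0142,0.001,-0.0023],[-6.98,-1.37,0.84]],[[0.0142,0.0011,-0.0025],[-6.98,-1.37,0.84]]]
3 rows [  0.   0. -80.] [0. 0. 0.]
[[[0.0263,-0.0,-0.0046],[0.0,0.0,0.0]],[[0.0263,-0.0,-0.0046],[0.0,0.0,0.0]],[[0.0263,-0.0,-0.0046],[0.0,0.0,0.0]]]
```

Emit:
{"method": "servo_tool", "body": {
  "plan": [
    [[0.0143,0.0011,-0.0009],[-7,-1.37,0.84]],
    [[0.0143,0.001,-0.0011],[-7,-1.37,0.84]],
    [[0.0143,0.001,-0.0014],[-7,-1.37,0.84]],
    [[0.0143,0.0009,-0.0016],[-7,-1.37,0.84]],
    [[0.0143,0.0009,-0.0018],[-7,-1.37,0.84]]
  ]
}}

```text
t: 4.1
tool_pos: [531.2, -193.1, 151.2]
tcp_rot: [-0.485, -0.459, 0.534, -0.518]
ft_force: [0.7, 0.7, 0.0]
width: 85.3
```

Emit:
{"method": "servo_tool", "body": {
  "plan": [
    [[0.0142,0.001,-0.002],[-7,-1.37,0.84]],
    [[0.0142,0.001,-0.0023],[-7,-1.37,0.84]],
    [[0.0142,0.001,-0.0025],[-7,-1.37,0.84]],
    [[0,0,0],[0,0,0]]
  ]
}}

```text
t: 4.5
tool_pos: [532.6, -189.9, 103.4]
tcp_rot: [0.367, 0.524, -0.443, 0.628]
ft_force: [-0.4, 0.3, 0.1]
width: 85.2
```

```bash
python3 - <<'E'
from go import *
import cv2
r=ori(YAW,-10,flip=0)
chain([(cp(28,30),r,4)])
I=grab_frame("top"); cv2.imwrite("pics/top1.png",cv2.resize(I[150:290,280:460,::-1],None,fx=4,fy=4,interpolation=cv2.INTER_CUBIC))
E
```

```text
4 rows [  0.3   0.1 -75.4] [ 2.6  0.4 -0.3]
[[[0.0185,0.0001,-0.0034],[0.65,0.11,-0.07]],[[0.0185,0.0001,-0.0034],[0.65,0.11,-0.07]],[[0.0185,0.0001,-0.0033],[0.65,0.11,-0.07]],[[0.0186,0.0001,-0.0033],[0.65,0.11,-0.07]]]
```

View pics/top1.png

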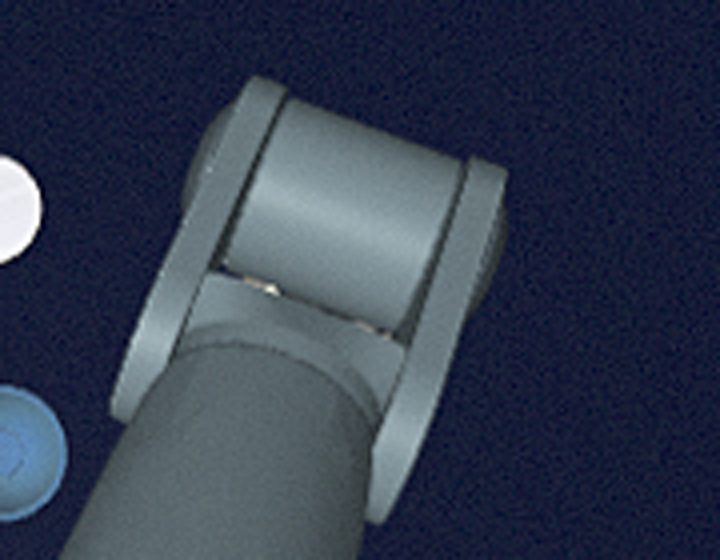

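The arm hides the caddy from above (viewed 3). I'll go on with the two-view fit and watch the force.

Emit:
{"method": "servo_tool", "body": {
  "plan": [
    [[0.0185,0,-0.0034],[0.65,0,0]],
    [[0.0185,0,-0.0034],[0.65,0,0]],
    [[0.0185,0,-0.0033],[0.65,0,0]],
    [[0.0186,0,-0.0033],[0.65,0,0]],
    [[0,0,0],[0,0,0]]
  ]
}}

```text
t: 5.05
tool_pos: [539.0, -194.2, 34.3]
tcp_rot: [0.388, 0.505, -0.459, 0.619]
ft_force: [-0.7, 0.3, 1.0]
width: 85.4
```

Emit:
{"method": "servo_tool", "body": {
  "plan": [
    [[0,0,0],[0,0,0]],
    [[0,0,0],[0,0,0]],
    [[0,0,0],[0,0,0]],
    [[0,0,0],[0,0,0]],
    [[0,0,0],[0,0,0]]
  ],
  "hand": 0.05,
  "force": 60
}}

```text
t: 5.55
tool_pos: [541.6, -195.8, 39.5]
tcp_rot: [0.389, 0.502, -0.46, 0.62]
ft_force: [-0.0, -0.2, -1.8]
width: 59.3
```

```bash
python3 - <<'E'
from go import *
import cv2
p,r,o=state(); print(o['tool_pos'],o['width'],o['ft_force'],o['moment'])
cv2.imwrite("pics/s1.png",cv2.resize(grab_frame("side")[110:290,220:460,::-1],None,fx=3,fy=3,interpolation=cv2.INTER_CUBIC))
E
```

```text
[ 541.56239172 -195.78891859   39.49131867] 59.29095424494941 [-0.03239903 -0.24413887 -1.76229016] [0.19563329 0.08203083 0.03340014]
```

View pics/s1.png

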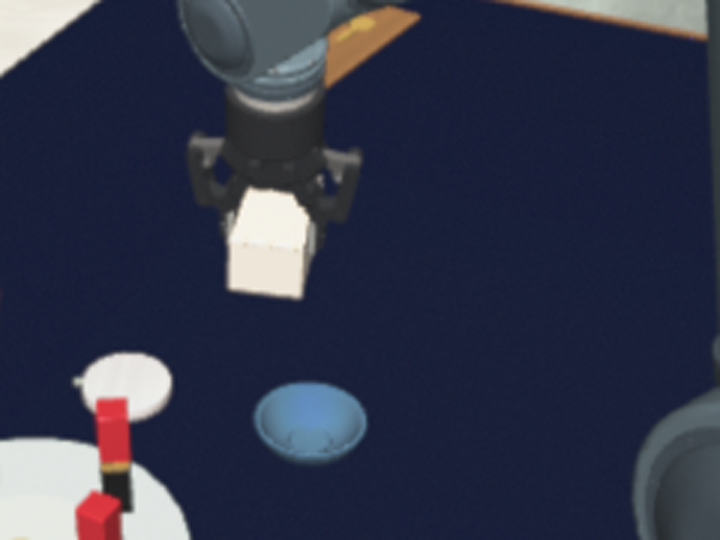

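Viewed 4: the crop shows the caddy held across its 60 mm width near (275,235), with the compact and dish clear of it. Width reads 59.3 mm. Next I lift and tip it.

```bash
cat >> go.py <<'E'
def rep(yaw=YAW):
    p,r,o=state(); d=r.apply([1,0,0]); j=r.apply([0,1,0]); uy=np.array([-np.sin(yaw),np.cos(yaw),0])
    print("t",o["t"],"p",p.round(1),"phi",np.degrees(np.arctan2(d@uy,-d[2])).round(1),"jaw yaw",np.arctan2(j[1],j[0]).round(3),"jz",j[2].round(3),"w",o["width"].round(1),"F",o["ft_force"].round(1),"qv",np.abs(o["qvel"]).max().round(2),"q",o["joint_positions"].round(2))
E
python3 - <<'E'
from go import *
rep(); p,r,_=state()
q=p+[0,0,65]; rows(p,r,q,r,3)
E
```

```text
Traceback (most recent call last):
  File "go.py", line 32, in rep
    print("t",o["t"],"p",p.round(1),"phi",np.degrees(np.arctan2(d@uy,-d[2])).round(1),"jaw yaw",np.arctan2(j[1],j[0]).round(3),"jz",j[2].round(3),"w",o["width"].round(1),"F",o["ft_force"].round(1),"qv",np.abs(o["qvel"]).max().round(2),"q",o["joint_positions"].round(2))
                                                                                                                                                      ^^^^^^^^^^^^^^^^
AttributeError: 'float' object has no attribute 'round'
```

```bash
sed -i 's/o\["width"\].round(1)/round(o["width"],1)/' go.py; python3 - <<'E'
from go import *
rep(); p,r,_=state()
q=p+[0,0,65]; rows(p,r,q,r,3)
E
```

```text
t 5.6 p [ 541.5 -195.8   39.4] phi -11.1 jaw yaw 0.278 jz 0.021 w 58.8 F [ 0.5  0.  -2.6] qv 0.01 q [-0.49  0.31  1.93 -0.18  0.77 -0.65]
3 rows [ 0.  0. 65.] [0. 0. 0.]
[[[-0.0213,0.0005,0.0042],[0.0,0.0,0.0]],[[-0.0213,0.0005,0.0042],[0.0,0.0,0.0]],[[-0.0213,0.0005,0.0042],[0.0,0.0,0.0]]]
```

Emit:
{"method": "servo_tool", "body": {
  "plan": [
    [[-0.021,0.0005,0.0042],[0,0,0]],
    [[-0.021,0.0005,0.0042],[0,0,0]],
    [[-0.021,0.0005,0.0042],[0,0,0]],
    [[0,0,0],[0,0,0]],
    [[0,0,0],[0,0,0]]
  ]
}}

```text
t: 6.1
tool_pos: [539.9, -194.9, 103.3]
tcp_rot: [0.39, 0.504, -0.46, 0.619]
ft_force: [-0.6, 0.7, -2.0]
width: 59.0
```

```bash
python3 - <<'E'
from go import *
rep(); p,r,_=state()
j=r.apply([0,1,0]); d=r.apply([1,0,0]); y=np.arctan2(j[1],j[0]); uy=np.array([-np.sin(y),np.cos(y),0])
phi=np.degrees(np.arctan2(d@uy,-d[2])); print(phi,y)
r1=ori(y,78.9,flip=0); rows(p,r,p+[0,0,3.],r1,12)
E
```

```text
t 6.1 p [ 539.9 -194.9  103.3] phi -10.9 jaw yaw 0.277 jz 0.018 w 59.0 F [-0.6  0.7 -2. ] qv 0.01 q [-0.49  0.19  1.92 -0.16  0.89 -0.68]
-10.852563753284008 0.277163457895871
12 rows [0. 0. 3.] [ 0.7 89.7 -1. ]
[[[-0.0002,0.0,0.0],[0.05,7.48,-0.08]],[[-0.0002,0.0,0.0],[0.05,7.48,-0.08]],[[-0.0002,0.0,-0.0],[0.05,7.48,-0.08]],[[-0.0002,0.0,-0.0001],[0.05,7.48,-0.08]],[[-0.0002,0.0,-0.0001],[0.05,7.48,-0.08]]]
[[[-0.0002,0.0,-0.0001],[0.05,7.48,-0.08]],[[-0.0002,0.0,-0.0001],[0.05,7.48,-0.08]],[[-0.0002,0.0,-0.0002],[0.05,7.48,-0.08]],[[-0.0002,0.0,-0.0002],[0.05,7.48,-0.08]],[[-0.0001,0.0,-0.0002],[0.05,7.48,-0.08]]]
[[[-0.0001,0.0,-0.0002],[0.05,7.48,-0.08]],[[-0.0001,0.0,-0.0002],[0.05,7.48,-0.08]]]
```

Emit:
{"method": "servo_tool", "body": {
  "plan": [
    [[-0.0002,0,0],[0.05,7.5,-0.08]],
    [[-0.0002,0,0],[0.05,7.5,-0.08]],
    [[-0.0002,0,0],[0.05,7.5,-0.08]],
    [[-0.0002,0,0],[0.05,7.5,-0.08]],
    [[-0.0002,0,0],[0.05,7.5,-0.08]]
  ]
}}

```text
t: 6.6
tool_pos: [536.8, -190.0, 98.6]
tcp_rot: [0.518, 0.685, -0.306, 0.411]
ft_force: [0.1, -0.4, -3.0]
width: 59.1
```

Emit:
{"method": "servo_tool", "body": {
  "plan": [
    [[-0.0002,0,0],[0.05,7.5,-0.08]],
    [[-0.0002,0,0],[0.05,7.5,-0.08]],
    [[-0.0002,0,0],[0.05,7.5,-0.08]],
    [[-0.0002,0,0],[0.05,7.5,-0.08]],
    [[-0.0002,0,0],[0.05,7.5,-0.08]]
  ]
}}

```text
t: 7.1
tool_pos: [535.9, -192.5, 92.6]
tcp_rot: [0.591, 0.783, -0.121, 0.156]
ft_force: [1.5, 0.9, -2.2]
width: 59.2
```

Emit:
{"method": "servo_tool", "body": {
  "plan": [
    [[-0.0002,0,0],[0.05,7.5,-0.08]],
    [[-0.0002,0,0],[0.05,7.5,-0.08]],
    [[0,0,0],[0,0,0]],
    [[0,0,0],[0,0,0]]
  ]
}}

```text
t: 7.5
tool_pos: [533.6, -192.2, 82.4]
tcp_rot: [0.602, 0.796, -0.043, 0.043]
ft_force: [-0.1, -0.5, -1.5]
width: 59.3
```

```bash
python3 - <<'E'
from go import *
rep(.277)
F={n:grab_frame(n) for n in("top","side")}
a=F["side"][110:290,220:460,::-1]; b=F["top"][150:290,280:460,::-1]
cv2.imwrite("pics/s2.png",np.hstack([cv2.resize(a,(400,300),interpolation=3),cv2.resize(b,(386,300),interpolation=3)]))
p,r,_=state(); j=r.apply([0,1,0]); rows(p,r,p-[0,0,20.],ori(.277,78.9,flip=0))
E
```

```text
t 7.5 p [ 533.6 -192.2   82.4] phi 83.1 jaw yaw 0.275 jz -0.017 w 59.3 F [-0.1 -0.5 -1.5] qv 0.04 q [-0.77  0.91  1.37  0.66  2.18 -1.07]
1 rows [  0.   0. -20.] [-1.  -4.2  0.1]
[[[0.0024,0.0003,0.0199],[-0.96,-4.16,0.08]]]
```

View pics/s2.png

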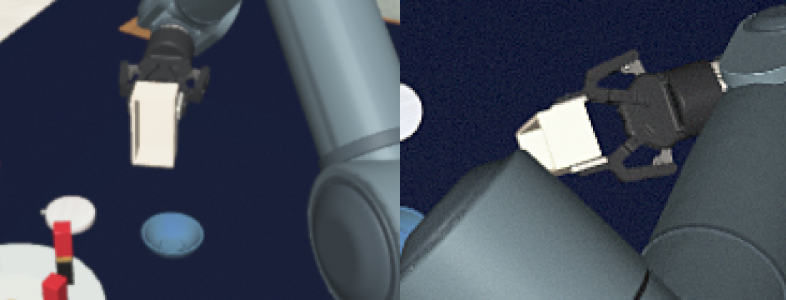

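Viewed 5: the caddy hangs end-down and near vertical, mouth toward the turntable. In the left panel it is at about (155,125). It is not touching yet (Fz is about its weight). I'll correct the tilt and lower gently.

Emit:
{"method": "servo_tool", "body": {
  "plan": [
    [[0,0,0.001],[-0.96,-4.1,0]],
    [[0.0002,0,0.002],[0,0,0]],
    [[0,0,0],[0,0,0]]
  ]
}}

```text
t: 7.9
tool_pos: [534.6, -192.4, 82.8]
tcp_rot: [0.599, 0.795, -0.06, 0.081]
ft_force: [-0.8, -0.4, -2.8]
width: 58.9
```

```bash
python3 -c "
from go import *
rep(.277); p,r,_=state(); rows(p,r,p-[0,0,3.],ori(.277,78.9,flip=0))"
```

```text
t 7.9 p [ 534.6 -192.4   82.8] phi 78.4 jaw yaw 0.279 jz 0.002 w 58.9 F [-0.8 -0.4 -2.8] qv 0.04 q [-0.76  0.88  1.38  0.62  2.12 -1.1 ]
1 rows [ 0.  0. -3.] [0.2 0.5 0.1]
[[[0.0006,-0.0,0.0029],[0.15,0.49,0.11]]]
```

Emit:
{"method": "servo_tool", "body": {
  "plan": [
    [[0.001,0,0.003],[0,0.3,0]],
    [[0.001,0,0.003],[0,0,0]],
    [[0,0,0],[0,0,0]]
  ]
}}

```text
t: 8.2
tool_pos: [534.7, -191.6, 76.9]
tcp_rot: [0.599, 0.795, -0.058, 0.08]
ft_force: [-0.3, -0.9, -2.1]
width: 59.1
```

Emit:
{"method": "servo_tool", "body": {
  "plan": [
    [[0.0006,0,0.002],[0,0,0]],
    [[0,0,0],[0,0,0]]
  ]
}}

```text
t: 8.4
tool_pos: [534.9, -192.2, 76.4]
tcp_rot: [0.599, 0.795, -0.056, 0.079]
ft_force: [1.5, 0.1, -1.9]
width: 59.2
```

```bash
python3 -c "
from go import *
rep(.277)"
```

```text
t 8.4 p [ 534.9 -192.2   76.4] phi 78.9 jaw yaw 0.28 jz 0.005 w 59.2 F [ 1.5  0.1 -1.9] qv 0.01 q [-0.76  0.89  1.38  0.62  2.12 -1.1 ]
```

Emit:
{"method": "servo_tool", "body": {
  "plan": [
    [[0.001,0,0.0035],[0,0,0]],
    [[0,0,0],[0,0,0]]
  ]
}}

```text
t: 8.6
tool_pos: [534.9, -193.0, 76.4]
tcp_rot: [0.598, 0.796, -0.053, 0.077]
ft_force: [-0.8, 0.0, -2.9]
width: 59.3
```

Emit:
{"method": "servo_tool", "body": {
  "plan": [
    [[0.001,0,0.0035],[0,0,0]],
    [[0,0,0],[0,0,0]]
  ]
}}

```text
t: 8.8
tool_pos: [535.0, -193.8, 76.3]
tcp_rot: [0.598, 0.797, -0.05, 0.076]
ft_force: [0.0, -0.5, -2.8]
width: 58.9
```

```bash
python3 -c "
from go import *
rep(.277)"
```

```text
t 8.8 p [ 535.  -193.8   76.3] phi 79.5 jaw yaw 0.284 jz 0.011 w 58.9 F [ 0.  -0.5 -2.8] qv 0.02 q [-0.76  0.9   1.37  0.62  2.14 -1.11]
```

Emit:
{"method": "servo_tool", "body": {
  "plan": [
    [[0.001,0,0.0035],[0,-0.5,0]],
    [[0.001,0,0.003],[0,0,0]]
  ]
}}

```text
t: 9.0
tool_pos: [534.9, -194.0, 76.0]
tcp_rot: [0.596, 0.798, -0.048, 0.077]
ft_force: [-3.2, -0.5, 15.5]
width: 59.2
```

```bash
python3 -c "
from go import *
rep(.277)"
```

```text
t 9.0 p [ 534.9 -194.    76. ] phi 79.7 jaw yaw 0.289 jz 0.015 w 59.2 F [-3.2 -0.5 15.5] qv 0.05 q [-0.76  0.9   1.37  0.62  2.14 -1.11]
```

Emit:
{"method": "servo_tool", "body": {
  "plan": [
    [[0,0,-0.001],[0.8,-1,0.2]],
    [[0,0,0],[0,0,0]]
  ]
}}

```text
t: 9.2
tool_pos: [535.1, -193.8, 76.6]
tcp_rot: [0.598, 0.795, -0.059, 0.08]
ft_force: [1.1, -1.8, 2.3]
width: 59.3
```

```bash
python3 -c "
from go import *
rep(.277)
cv2.imwrite('pics/s3.png',cv2.resize(grab_frame('side')[150:240,250:370,::-1],None,fx=5,fy=5,interpolation=3))"
```

```text
t 9.2 p [ 535.1 -193.8   76.6] phi 78.5 jaw yaw 0.282 jz 0.002 w 59.3 F [ 1.1 -1.8  2.3] qv 0.02 q [-0.76  0.89  1.37  0.62  2.12 -1.1 ]
```

View pics/s3.png

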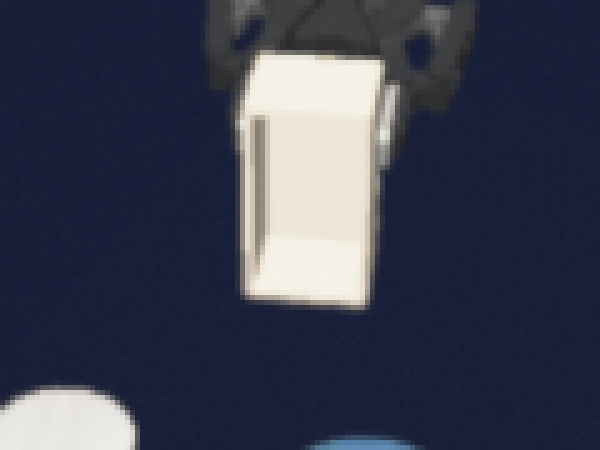

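Viewed 6: the caddy stands on its end, with its open mouth (about (310,190) in the crop) facing the turntable. It is in light contact. Releasing and backing straight out.

Emit:
{"method": "servo_tool", "body": {
  "plan": [
    [[0,0,0],[0,0,0]],
    [[0,0,0],[0,0,0]],
    [[0,0,0],[0,0,0]],
    [[0,0,0],[0,0,0]]
  ],
  "hand": 0.085
}}

```text
t: 9.65
tool_pos: [534.5, -192.9, 75.0]
tcp_rot: [0.598, 0.796, -0.058, 0.079]
ft_force: [1.1, -0.1, -0.1]
width: 84.9
```

Emit:
{"method": "servo_tool", "body": {
  "plan": [
    [[-0.02,0,0],[0,0,0]],
    [[-0.03,0,0],[0,0,0]],
    [[-0.035,0,0],[0,0,0]],
    [[-0.035,0,0],[0,0,0]],
    [[0,0,-0.02],[0,0,0]]
  ]
}}

```text
t: 10.15
tool_pos: [565.2, -303.1, 113.8]
tcp_rot: [0.597, 0.797, -0.058, 0.073]
ft_force: [-1.0, -0.3, -0.5]
width: 84.8
```

```bash
cat > m2.py <<'E'
from go import *
rep(.28)
F={n:grab_frame(n) for n in("top","side")}
for n in F: print(n,[(c[1].round(),int(c[2])) for c in comps(whitemask(F[n]),300)])
C0=np.array([534-.28*0,-185.])
s=near(whitemask(F["side"]),proj("side",[[536,-190,55]])[0]); print(s.sum(),[c.round(1).tolist() for c in proj("side",prism(536,-190,.28,60,50,0,110))])
for m in({"side":s},{"side":s,"top":near(whitemask(F["top"]),proj("top",[[536,-190,80]])[0])}):
    print(fit(m,lambda q:prism(q[0],q[1],q[2],60,50,0,q[3]),[536,-190,.28,110],[6,6,.1,5]))
cv2.imwrite("pics/s4.png",np.hstack([cv2.resize(F["side"][100:280,220:460,::-1],(400,300),interpolation=3),cv2.resize(F["top"][150:290,280:460,::-1],(386,300),interpolation=3)]))
E
python3 m2.py
```

```text
t 10.15 p [ 565.2 -303.1  113.8] phi 79.3 jaw yaw 0.284 jz -0.005 w 84.8 F [-1.  -0.3 -0.5] qv 0.42 q [-0.83  1.    1.09  0.62  2.31 -1.03]
top [(array([278.,  30.]), 33993), (array([ 51., 189.]), 873), (array([193., 217.]), 5888), (array([276., 202.]), 618), (array([353., 211.]), 585), (array([362., 280.]), 3476), (array([429., 351.]), 4526), (array([260., 354.]), 3908), (array([169., 411.]), 682), (array([271., 410.]), 518)]
side [(array([147.,  69.]), 32660), (array([489.,  81.]), 8481), (array([35., 21.]), 493), (array([412., 101.]), 6094), (array([111., 184.]), 16244), (array([312., 185.]), 1278), (array([543., 219.]), 1624), (array([480., 233.]), 4012), (array([262., 237.]), 486), (array([225., 303.]), 6395), (array([532., 365.]), 1222), (array([ 54., 408.]), 382)]
1278.0 [[324.6, 197.8], [326.5, 160.6], [322.0, 209.3], [323.8, 171.5], [301.5, 195.4], [302.0, 158.4], [298.2, 206.7], [298.4, 169.0]]
(array([ 5.33061837e+02, -1.82165936e+02,  3.53465816e-01,  1.11171576e+02]), np.float64(0.039661578834056854))
(array([ 5.34417354e+02, -1.83259428e+02,  3.62203979e-01,  1.08966861e+02]), np.float64(0.5654056668281555))
```

View pics/s4.png

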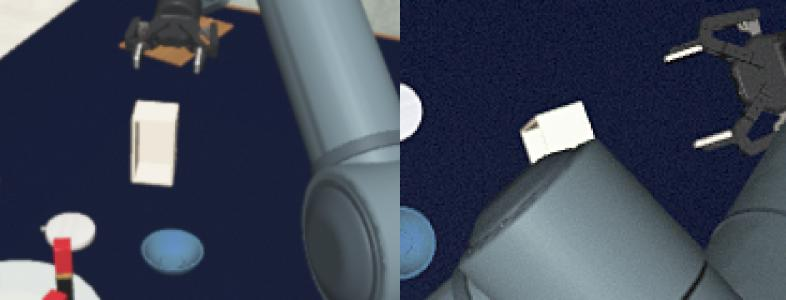

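Viewed 7: the caddy stands free on its small end, at about (155,143) in the left panel, and the fitted height of 111 mm matches. I'll move up and round to the mouth side for the second grasp.

```bash
python3 -c "
from go import *
from kin import *
rep(.28)
p,r,_=state(); rows(p,r,p+[0,0,110],ori(.33,60,flip=0),5)
chain([([535,-150,215],ori(.33,-20,flip=0))],p+[0,0,110],ori(.33,60,flip=0))
q,er=ik(np.array([535,-180,85.]),ori(.33,-22,flip=0),[-.5,.3,1.9,-.3,.8,-.6]); print(q.round(2),er)
"
```

```text
t 10.25 p [ 566.4 -301.6  118. ] phi 79.1 jaw yaw 0.287 jz -0.002 w 85.2 F [ 0.2  0.2 -0.6] qv 0.04 q [-0.83  1.    1.09  0.62  2.31 -1.03]
5 rows [  0.   0. 110.] [ -1.  -19.1  -2.3]
[[[-0.0042,-0.0,-0.0216],[-0.19,-3.81,-0.46]],[[-0.0056,-0.0,-0.0213],[-0.19,-3.81,-0.46]],[[-0.007,0.0,-0.0209],[-0.19,-3.81,-0.46]],[[-0.0084,0.0,-0.0203],[-0.19,-3.81,-0.46]],[[-0.0097,0.0,-0.0197],[-0.19,-3.81,-0.46]]]
11 rows [-31.2 150.9 -14.9] [  0. -80.   0.]
[[[0.0127,0.0018,-0.0058],[0.0,-7.27,0.0]],[[0.0119,0.0018,-0.0073],[0.0,-7.27,0.0]],[[0.0109,0.0018,-0.0088],[0.0,-7.27,0.0]],[[0.0097,0.0018,-0.0101],[0.0,-7.27,0.0]],[[0.0083,0.0018,-0.0112],[0.0,-7.27,0.0]]]
[[[0.0068,0.0018,-0.0122],[0.0,-7.27,0.0]],[[0.0052,0.0018,-0.013],[0.0,-7.27,0.0]],[[0.0035,0.0018,-0.0135],[0.0,-7.27,0.0]],[[0.0018,0.0018,-0.0138],[0.0,-7.27,0.0]],[[0.0,0.0018,-0.014],[0.0,-7.27,0.0]]]
[[[-0.0017,0.0018,-0.0139],[0.0,-7.27,0.0]]]
[-0.41  0.18  2.   -0.42  0.74 -0.45] 2.842170943040401e-14
```

Emit:
{"method": "servo_tool", "body": {
  "plan": [
    [[-0.004,0,-0.022],[-0.2,-3.8,-0.5]],
    [[-0.006,0,-0.022],[-0.2,-3.8,-0.5]],
    [[-0.008,0,-0.022],[-0.2,-3.8,-0.5]],
    [[-0.009,0,-0.022],[-0.2,-3.8,-0.5]],
    [[-0.01,0,-0.022],[-0.2,-3.8,-0.5]]
  ]
}}

```text
t: 10.75
tool_pos: [563.6, -296.8, 227.2]
tcp_rot: [0.558, 0.789, -0.152, 0.206]
ft_force: [-0.1, 0.4, 0.8]
width: 85.4
```

Emit:
{"method": "servo_tool", "body": {
  "plan": [
    [[0.013,0.002,-0.006],[0,-7.3,0]],
    [[0.012,0.002,-0.007],[0,-7.3,0]],
    [[0.011,0.002,-0.009],[0,-7.3,0]],
    [[0.01,0.002,-0.01],[0,-7.3,0]],
    [[0.008,0.002,-0.011],[0,-7.3,0]]
  ]
}}

```text
t: 11.25
tool_pos: [549.8, -226.6, 220.6]
tcp_rot: [0.478, 0.677, -0.325, 0.455]
ft_force: [0.4, 0.0, 0.2]
width: 85.2
```

Emit:
{"method": "servo_tool", "body": {
  "plan": [
    [[0.007,0.002,-0.012],[0,-7.3,0]],
    [[0.005,0.002,-0.013],[0,-7.3,0]],
    [[0.0035,0.002,-0.0135],[0,-7.3,0]],
    [[0.002,0.002,-0.014],[0,-7.3,0]],
    [[0,0.002,-0.014],[0,-7.3,0]]
  ]
}}

```text
t: 11.75
tool_pos: [533.9, -152.8, 210.6]
tcp_rot: [0.345, 0.492, -0.461, 0.653]
ft_force: [0.5, -0.0, -0.6]
width: 85.0
```

```bash
python3 m2.py
```

```text
t 11.75 p [ 533.9 -152.8  210.6] phi -16.1 jaw yaw 0.344 jz -0.002 w 85.0 F [ 0.5 -0.  -0.6] qv 1.26 q [-0.39 -0.01  1.93 -0.24  1.05 -0.64]
top [(array([278.,  30.]), 33992), (array([ 51., 189.]), 875), (array([193., 217.]), 5891), (array([337., 198.]), 1477), (array([278., 217.]), 971), (array([353., 267.]), 336)]
side [(array([127.,  71.]), 28895), (array([440.,  77.]), 13415), (array([35., 21.]), 497), (array([111., 184.]), 16242), (array([312., 185.]), 1279), (array([262., 237.]), 486), (array([226., 303.]), 6393), (array([545., 291.]), 603), (array([538., 369.]), 856), (array([ 55., 408.]), 380)]
1279.0 [[324.6, 197.8], [326.5, 160.6], [322.0, 209.3], [323.8, 171.5], [301.5, 195.4], [302.0, 158.4], [298.2, 206.7], [298.4, 169.0]]
(array([ 5.33061837e+02, -1.82165936e+02,  3.53465816e-01,  1.11171576e+02]), np.float64(0.03884870931506157))
(array([ 5.21144195e+02, -1.55827562e+02,  1.66469874e+00,  3.14782964e-02]), np.float64(11.07126235961914))
```

```bash
python3 - <<'E'
from go import *
s=near(whitemask(grab_frame("side")),(312,185))
for y in(.26,.29,.32,.35): print(y,fit({"side":s},lambda q:prism(q[0],q[1],y,60,50,0,110),[533,-182],[5,5]))
rep(.31)
C=np.array([533,-183.]);r=ori(.31,-20,flip=0); d=r.apply([1,0,0]); g=cp(8,88,C,.31)
chain([(g-75*d,r,3),(g,r,4)])
E
```

```text
0.26 (array([ 534.0546875 , -184.05078125]), np.float64(0.06846635043621063))
0.29 (array([ 533.15034993, -183.66676839]), np.float64(0.050371672958135605))
0.32 (array([ 533.28076172, -183.30981445]), np.float64(0.04381846636533737))
0.35 (array([ 533.34484863, -182.80780029]), np.float64(0.04015062749385834))
t 11.9 p [ 533.1 -151.2  209.1] phi -15.7 jaw yaw 0.347 jz -0.005 w 84.9 F [-0.6 -1.8  0.9] qv 0.07 q [-0.39 -0.01  1.93 -0.24  1.05 -0.64]
3 rows [-10.1  -0.4 -52.5] [ 2.1 -4.3 -0.4]
[[[0.0166,-0.0031,-0.0057],[0.7,-1.43,-0.13]],[[0.0165,-0.0032,-0.0061],[0.7,-1.43,-0.13]],[[0.0163,-0.0032,-0.0065],[0.7,-1.43,-0.13]]]
4 rows [  7.8 -24.4 -70.5] [0. 0. 0.]
[[[0.0188,0.0,0.0],[0.0,0.0,0.0]],[[0.0188,0.0,0.0],[0.0,0.0,0.0]],[[0.0188,0.0,0.0],[0.0,0.0,0.0]],[[0.0188,0.0,0.0],[0.0,0.0,0.0]]]
```

Emit:
{"method": "servo_tool", "body": {
  "plan": [
    [[0.0166,-0.003,-0.0057],[0.5,-1.4,0]],
    [[0.0165,-0.003,-0.006],[0.5,-1.4,0]],
    [[0.0163,-0.003,-0.0065],[0.5,-1.4,0]],
    [[0,0,0],[0,0,0]]
  ]
}}

```text
t: 12.3
tool_pos: [524.5, -153.9, 156.2]
tcp_rot: [0.337, 0.464, -0.478, 0.665]
ft_force: [-0.8, -0.2, -0.4]
width: 85.0
```

```bash
python3 - <<'E'
from go import *
rep(.32)
C=np.array([533,-183.]);r=ori(.32,-20,flip=0); g=cp(8,88,C,.32); chain([(g,r,4)])
E
```

```text
t 12.3 p [ 524.5 -153.9  156.2] phi -20.0 jaw yaw 0.32 jz 0.005 w 85.0 F [-0.8 -0.2 -0.4] qv 0.06 q [-0.38  0.03  2.01 -0.34  0.9  -0.52]
4 rows [  6.2 -22.1 -70.1] [-0.1 -0.  -0.3]
[[[0.0184,-0.0004,-0.0006],[-0.02,-0.0,-0.06]],[[0.0184,-0.0003,-0.0006],[-0.02,-0.0,-0.06]],[[0.0184,-0.0003,-0.0006],[-0.02,-0.0,-0.06]],[[0.0184,-0.0003,-0.0006],[-0.02,-0.0,-0.06]]]
```

Emit:
{"method": "servo_tool", "body": {
  "plan": [
    [[0.018,-0.0004,-0.0006],[0,0,0]],
    [[0.018,-0.0003,-0.0006],[0,0,0]],
    [[0.018,-0.0003,-0.0006],[0,0,0]],
    [[0.018,-0.0003,-0.0006],[0,0,0]],
    [[0,0,0],[0,0,0]]
  ]
}}

```text
t: 12.8
tool_pos: [535.4, -181.7, 91.0]
tcp_rot: [0.339, 0.462, -0.478, 0.665]
ft_force: [0.6, 0.8, -0.1]
width: 85.2
```

```bash
python3 - <<'E'
from go import *
rep(.32)
s=near(whitemask(grab_frame("side")),(312,185)); print(s.sum())
C=np.array([533,-183.]);r=ori(.32,-20,flip=0); g=cp(8,88,C,.32); chain([(g,r)])
E
```

```text
t 12.8 p [ 535.4 -181.7   91. ] phi -20.0 jaw yaw 0.317 jz 0.009 w 85.2 F [ 0.6  0.8 -0.1] qv 0.04 q [-0.42  0.17  1.99 -0.37  0.76 -0.5 ]
1254.0
1 rows [-5.7  5.8 -6.3] [-0.3  0.2 -0.6]
[[[0.0034,-0.0036,-0.009],[-0.34,0.15,-0.56]]]
```

Emit:
{"method": "servo_tool", "body": {
  "plan": [
    [[0.003,-0.003,-0.009],[-0.3,0.2,-0.5]],
    [[0,0,0],[0,0,0]]
  ]
}}

```text
t: 13.05
tool_pos: [532.3, -176.3, 88.6]
tcp_rot: [0.337, 0.464, -0.479, 0.665]
ft_force: [0.2, -0.2, 0.6]
width: 84.9
```

```bash
python3 - <<'E'
from go import *
rep(.32)
C=np.array([533,-183.]);r=ori(.32,-20,flip=0); g=cp(8,88,C,.32); chain([(g,r)])
E
```

```text
t 13.05 p [ 532.3 -176.3   88.6] phi -20.0 jaw yaw 0.319 jz 0.003 w 84.9 F [ 0.2 -0.2  0.6] qv 0.04 q [-0.41  0.17  2.   -0.37  0.77 -0.49]
1 rows [-1.6  0.3 -2.5] [-0.1  0.  -0.1]
[[[0.0021,-0.0015,-0.0016],[-0.11,0.04,-0.13]]]
```

Emit:
{"method": "servo_tool", "body": {
  "plan": [
    [[0,0,0],[0,0,0]],
    [[0,0,0],[0,0,0]],
    [[0,0,0],[0,0,0]],
    [[0,0,0],[0,0,0]],
    [[0,0,0],[0,0,0]]
  ],
  "hand": 0.05
}}

```text
t: 13.55
tool_pos: [532.8, -175.7, 90.5]
tcp_rot: [0.337, 0.463, -0.479, 0.665]
ft_force: [-0.2, -0.6, -0.7]
width: 59.8
```

```bash
python3 - <<'E'
from go import *
rep(.32)
s=near(whitemask(grab_frame("side")),(312,185)); print(s.sum())
p,r,_=state(); rows(p,r,p+[0,0,50.],r,2)
E
```

```text
t 13.55 p [ 532.8 -175.7   90.5] phi -20.1 jaw yaw 0.32 jz 0.004 w 59.8 F [-0.2 -0.6 -0.7] qv 0.0 q [-0.41  0.17  2.   -0.37  0.77 -0.49]
1194.0
2 rows [ 0.  0. 50.] [0. 0. 0.]
[[[-0.0235,0.0001,0.0086],[0.0,0.0,0.0]],[[-0.0235,0.0001,0.0086],[0.0,0.0,0.0]]]
```

Emit:
{"method": "servo_tool", "body": {
  "plan": [
    [[-0.022,0,0.008],[0,0,0]],
    [[-0.022,0,0.008],[0,0,0]],
    [[-0.012,0,0.004],[0,0,0]],
    [[0,0,0],[0,0,0]]
  ]
}}

```text
t: 14.0
tool_pos: [530.8, -174.6, 149.4]
tcp_rot: [0.337, 0.466, -0.479, 0.664]
ft_force: [0.6, -0.3, -2.5]
width: 59.6
```

Emit:
{"method": "servo_tool", "body": {
  "plan": [
    [[-0.001,0,0],[0,7.5,0]],
    [[-0.001,0,0],[0,7.5,0]],
    [[-0.001,0,0],[0,7.5,0]],
    [[-0.001,0,0],[0,7.5,0]],
    [[-0.001,0,0],[0,7.5,0]]
  ]
}}

```text
t: 14.5
tool_pos: [528.2, -169.8, 150.3]
tcp_rot: [0.475, 0.663, -0.338, 0.47]
ft_force: [-0.6, -0.7, -2.5]
width: 59.4
```

Emit:
{"method": "servo_tool", "body": {
  "plan": [
    [[-0.001,0,0],[0,7.5,0]],
    [[-0.001,0,-0.001],[0,7.5,0]],
    [[-0.001,0,-0.001],[0,7.5,0]],
    [[0,0,-0.001],[0,7.5,0]],
    [[0,0,-0.001],[0,7.5,0]]
  ]
}}

```text
t: 15.0
tool_pos: [527.6, -170.9, 151.3]
tcp_rot: [0.561, 0.78, -0.163, 0.223]
ft_force: [-0.9, -0.4, -2.9]
width: 59.8
```

```bash
python3 - <<'E'
from go import *
rep(.32)
p,r,_=state(); rows(p,r,p-[0,0,0.],ori(.32,70,flip=0))
E
```

```text
t 15.0 p [ 527.6 -170.9  151.3] phi 57.9 jaw yaw 0.322 jz -0.004 w 59.8 F [-0.9 -0.4 -2.9] qv 1.01 q [-0.71  0.58  1.53  0.48  1.93 -1.08]
2 rows [0. 0. 0.] [-0.1 12.1  0.2]
[[[0.0,0.0,0.0],[-0.07,6.03,0.1]],[[0.0,0.0,0.0],[-0.07,6.03,0.1]]]
```

Emit:
{"method": "servo_tool", "body": {
  "plan": [
    [[0,0,0],[0,6,0]],
    [[0,0,0],[0,3,0]],
    [[0,0,0],[0,0,0]]
  ]
}}

```text
t: 15.3
tool_pos: [526.2, -171.9, 143.7]
tcp_rot: [0.574, 0.795, -0.119, 0.154]
ft_force: [-0.2, 0.5, -2.5]
width: 59.5
```

```bash
python3 - <<'E'
from go import *
rep(.32)
p,r,_=state(); rows(p,r,p-[0,0,70.],ori(.32,69.9,flip=0))
E
```

```text
t 15.3 p [ 526.2 -171.9  143.7] phi 67.5 jaw yaw 0.318 jz -0.012 w 59.5 F [-0.2  0.5 -2.5] qv 0.02 q [-0.73  0.67  1.49  0.54  2.05 -1.07]
2 rows [  0.   0. -70.] [-0.7  2.4  0.1]
[[[0.0134,0.0004,0.0323],[-0.33,1.18,0.07]],[[0.0127,0.0002,0.0326],[-0.33,1.18,0.07]]]
```

Emit:
{"method": "servo_tool", "body": {
  "plan": [
    [[0.009,0,0.021],[-0.3,1,0]],
    [[0.009,0,0.021],[-0.3,1,0]],
    [[0.009,0,0.021],[0,0.4,0]],
    [[0.008,0,0.02],[0,0,0]],
    [[0,0,0],[0,0,0]]
  ]
}}

```text
t: 15.8
tool_pos: [525.2, -169.8, 47.8]
tcp_rot: [0.575, 0.798, -0.107, 0.145]
ft_force: [-0.6, 0.5, -1.0]
width: 59.4
```

```bash
python3 - <<'E'
from go import *
rep(.32)
p,r,_=state(); rows(p,r,p-[0,0,10.],ori(.32,69.9,flip=0))
E
```

```text
t 15.8 p [ 525.2 -169.8   47.8] phi 69.2 jaw yaw 0.322 jz -0.004 w 59.4 F [-0.6  0.5 -1. ] qv 0.03 q [-0.73  0.84  1.45  0.53  1.96 -1.15]
1 rows [  0.   0. -10.] [-0.2  0.7  0.2]
[[[0.0035,0.0,0.0094],[-0.18,0.66,0.19]]]
```

Emit:
{"method": "servo_tool", "body": {
  "plan": [
    [[0.0035,0,0.0094],[-0.2,0.7,0]],
    [[0,0,0],[0,0,0]]
  ]
}}

```text
t: 16.0
tool_pos: [525.6, -170.0, 38.0]
tcp_rot: [0.575, 0.799, -0.102, 0.142]
ft_force: [-0.5, -0.2, -2.0]
width: 59.1
```

Emit:
{"method": "servo_tool", "body": {
  "plan": [
    [[0.0015,0,0.004],[0,0,0]]
  ]
}}

```text
t: 16.1
tool_pos: [526.4, -170.7, 34.8]
tcp_rot: [0.575, 0.799, -0.102, 0.144]
ft_force: [-0.6, -1.2, -1.3]
width: 59.9
```

```bash
python3 - <<'E'
from go import *
rep(.32)
p,r,_=state(); rows(p,r,p-[0,0,5.],ori(.32,69.9,flip=0))
E
```

```text
t 16.1 p [ 526.4 -170.7   34.8] phi 69.7 jaw yaw 0.324 jz 0.001 w 59.9 F [-0.6 -1.2 -1.3] qv 0.09 q [-0.73  0.87  1.43  0.53  1.96 -1.16]
1 rows [ 0.  0. -5.] [0.1 0.2 0.2]
[[[0.0017,-0.0,0.0047],[0.15,0.22,0.18]]]
```

Emit:
{"method": "servo_tool", "body": {
  "plan": [
    [[0.0015,0,0.004],[0,0,0]]
  ]
}}

```text
t: 16.2
tool_pos: [526.5, -170.8, 31.8]
tcp_rot: [0.575, 0.799, -0.102, 0.143]
ft_force: [-5.3, 0.0, 10.2]
width: 60.0
```

Emit:
{"method": "servo_tool", "body": {
  "plan": [
    [[0.0015,0,0.004],[0,0,0]]
  ]
}}

```text
t: 16.3
tool_pos: [526.4, -171.0, 31.7]
tcp_rot: [0.574, 0.801, -0.098, 0.141]
ft_force: [-8.3, 1.6, 24.2]
width: 59.8
```

```bash
python3 - <<'E'
from go import *
rep(.32)
E
```

```text
t 16.3 p [ 526.4 -171.    31.7] phi 70.2 jaw yaw 0.328 jz 0.005 w 59.8 F [-8.3  1.6 24.2] qv 0.07 q [-0.73  0.88  1.43  0.53  1.96 -1.17]
```

Contact came at z = 31.8, against 32 predicted. I'm relaxing, releasing, backing out and re-measuring.

Emit:
{"method": "servo_tool", "body": {
  "plan": [
    [[0,0,-0.001],[0,0,0]],
    [[0,0,0],[0,0,0]],
    [[0,0,0],[0,0,0]],
    [[0,0,0],[0,0,0]]
  ],
  "hand": 0.085
}}

```text
t: 16.7
tool_pos: [527.6, -171.7, 35.3]
tcp_rot: [0.574, 0.801, -0.097, 0.143]
ft_force: [0.7, 0.6, 0.2]
width: 84.6
```

Emit:
{"method": "servo_tool", "body": {
  "plan": [
    [[-0.02,0,0],[0,0,0]],
    [[-0.03,0,0],[0,0,0]],
    [[-0.035,0,-0.01],[0,0,0]],
    [[-0.03,0,-0.03],[0,0,0]],
    [[-0.03,0,-0.04],[0,-4,0]]
  ]
}}

```text
t: 17.2
tool_pos: [559.2, -273.8, 152.7]
tcp_rot: [0.57, 0.798, -0.117, 0.16]
ft_force: [0.9, -0.3, 0.9]
width: 84.6
```

Emit:
{"method": "servo_tool", "body": {
  "plan": [
    [[-0.02,0,-0.04],[0,-7,0]],
    [[-0.01,0,-0.04],[0,-7,0]],
    [[0,0,0],[0,-7,0]],
    [[0,0,0],[0,-7,0]],
    [[0,0,0],[0,-7,0]]
  ]
}}

```text
t: 17.7
tool_pos: [559.2, -272.1, 248.2]
tcp_rot: [0.506, 0.703, -0.29, 0.407]
ft_force: [0.1, 0.6, -0.4]
width: 84.6
```

```bash
cat > m3.py <<'E'
from go import *
rep(.32)
F={n:grab_frame(n) for n in("top","side")}
s=near(whitemask(F["side"]),proj("side",[[514,-135,40]])[0]);t=near(whitemask(F["top"]),proj("top",[[514,-135,40]])[0]); print(s.sum(),t.sum())
for m in({"side":s},{"top":t},{"side":s,"top":t}):
    print(fit(m,lambda q:prism(q[0],q[1],q[2],60,110,0,50),[514,-135,.32],[6,6,.1]))
cv2.imwrite("pics/s5.png",np.hstack([cv2.resize(F["side"][120:290,220:440,::-1],(388,300),interpolation=3),cv2.resize(F["top"][140:290,250:450,::-1],(400,300),interpolation=3)]))
np.savez("f.npz",**F)
E
python3 m3.py
```

```text
t 17.7 p [ 559.2 -272.1  248.2] phi 30.0 jaw yaw 0.324 jz 0.005 w 84.6 F [ 0.1  0.6 -0.4] qv 1.05 q [-0.73  0.41  1.42  0.26  1.78 -1.06]
1185.0 1308.0
(array([ 5.15660210e+02, -1.40472705e+02,  3.70556334e-01]), np.float64(0.03275316581130028))
(array([ 5.15181996e+02, -1.40577801e+02,  3.73548900e-01]), np.float64(0.03564602509140968))
(array([ 5.15666658e+02, -1.40587628e+02,  3.70921064e-01]), np.float64(0.07451540231704712))
```

View pics/s5.png

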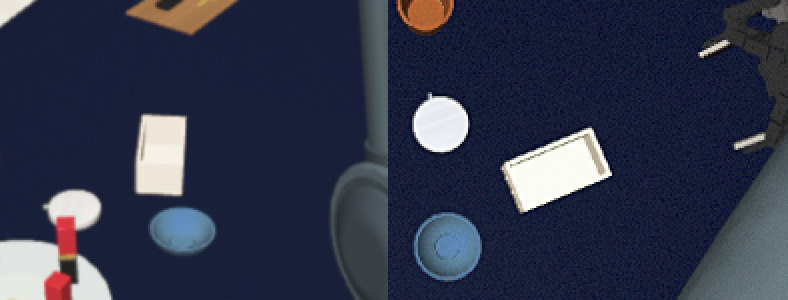

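Viewed 8: the caddy is mouth up at about (557,170) in the right panel, and both views agree to 0.5 mm. Now I'll measure the tubes more exactly.

```bash
cat >> h.py <<'E'
def redmask(I):
    I=I.astype(int); m=np.maximum(I[...,1],I[...,2]); return (I[...,0]>45)&(I[...,0]>1.9*m)
def tubefit(F,zc=None):
    out=[]
    for t,s,p,e in tubes(F):
        ms={"top":t[0].astype(np.float32),"side":s[0].astype(np.float32)}
        b=min((fit(ms,lambda q:prism(q[0],q[1],q[2],20,20,q[4],q[3]),[p[0],p[1],y0,115,75],[4,4,.25,4,4]) for y0 in(0,.5,1.)),key=lambda v:v[1])
        b[0][2]%=np.pi/2; out.append((b[0],b[1],t[1],s[1]))
    return out
E
python3 - <<'E'
from h import *
F=np.load("f.npz"); F={k:F[k] for k in F}
for b,c,t,s in tubefit(F): print(b.round(2),round(c,3),t.round(),s.round(),np.hypot(b[0]-538,b[1]-195).round(1))
E
```

```text
[608.05 235.37   1.56 114.46  78.11] 0.251 [169. 182.] [178. 272.] 80.8
[598.18 153.04   1.19 115.47  78.66] 0.225 [206. 186.] [209. 246.] 73.4
[517.07 266.53   0.73 112.01  78.04] 0.364 [154. 223.] [210. 301.] 74.5
[505.66 127.07   0.55 113.25  78.72] 0.251 [217. 227.] [257. 253.] 75.2
[4.7104e+02 2.0352e+02 1.0000e-02 1.1177e+02 7.9620e+01] 0.274 [182. 244.] [253. 285.] 67.5
```

```bash
python3 - <<'E'
from h import *
F=np.load("f.npz"); F={k:F[k] for k in F}
k=5; I=cv2.resize(F["top"][160:265,130:240,::-1],None,fx=k,fy=k,interpolation=cv2.INTER_CUBIC)
for t,s,p,e in tubes(F):
    ms={"top":t[0].astype(np.float32),"side":s[0].astype(np.float32)}
    cand=[]
    for y0 in(0,.3,.6,.9,1.2):
        b,c=fit(ms,lambda q:prism(q[0],q[1],q[2],20,20,78.5,115),[p[0],p[1],y0],[3,3,.2]); cand.append((round(c,3),b[2]%(np.pi/2),b))
    cand.sort(key=lambda v:v[0]); print([(c,round(y,2)) for c,y,_ in cand],cand[0][2].round(1))
    x,y,a=cand[0][2]; P=(proj("top",prism(x,y,a,20,20,78.5,115))+.5-[130,160])*k-.5
    cv2.polylines(I,[P[[1,3,7,5]].round().astype(int)],True,(0,255,0),1)
cv2.imwrite("pics/t6.png",I)
E
```

```text
[(np.float64(0.251), np.float64(0.01)), (np.float64(0.252), np.float64(1.52)), (np.float64(0.255), np.float64(1.55)), (np.float64(0.256), np.float64(1.53)), (np.float64(0.258), np.float64(1.55))] [607.7 235.1   0. ]
[(np.float64(0.227), np.float64(1.18)), (np.float64(0.229), np.float64(1.19)), (np.float64(0.229), np.float64(1.19)), (np.float64(0.231), np.float64(1.18)), (np.float64(0.231), np.float64(1.18))] [ 5.982e+02  1.531e+02 -4.000e-01]
[(np.float64(0.422), np.float64(0.74)), (np.float64(0.428), np.float64(0.76)), (np.float64(0.428), np.float64(0.76)), (np.float64(0.431), np.float64(0.73)), (np.float64(0.44), np.float64(0.76))] [516.7 266.8   0.7]
[(np.float64(0.287), np.float64(0.57)), (np.float64(0.287), np.float64(0.55)), (np.float64(0.292), np.float64(0.57)), (np.float64(0.292), np.float64(0.55)), (np.float64(0.294), np.float64(0.57))] [505.8 127.3   0.6]
[(np.float64(0.324), np.float64(1.45)), (np.float64(0.33), np.float64(1.49)), (np.float64(0.33), np.float64(1.49)), (np.float64(0.331), np.float64(0.01)), (np.float64(0.331), np.float64(1.45))] [470.4 203.7   1.5]
```

View pics/t6.png

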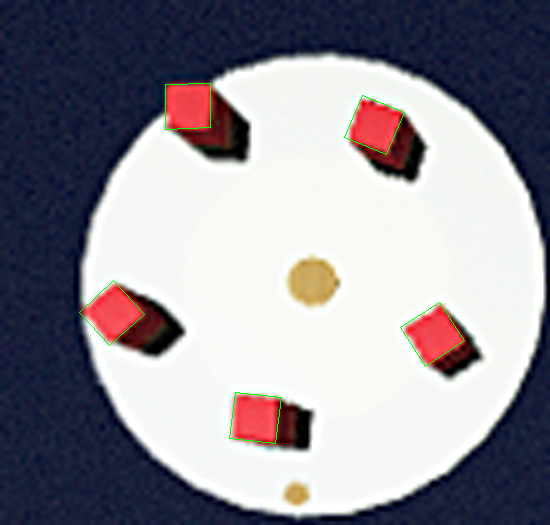

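Viewed 9: all five outlines sit on the caps, and none of the look-alikes is involved. I'll take the three at (435,335), (375,125) and (255,418).

```bash
cat >> go.py <<'E'
CC=np.array([515.6,-140.6]); CY=.371
TB={"A":(505.8,127.3,.56),"B":(598.2,153.1,-.386),"C":(470.4,203.7,-.11)}
def to(x,y,z,yaw,n=None,sp=40): # TCP target, tool down
    p,r,o=state(); rep(yaw); rows(p,r,np.array([x,y,z],float),ori(yaw,0,flip=0),n,sp=sp)
def slot(oy): return cp(oy,0,CC,CY)[:2]
E
python3 -c "
from go import *
to(505.8,127.3,190,.56)"
```

```text
t 17.8 p [ 559.3 -270.3  249.7] phi 29.5 jaw yaw 0.327 jz 0.006 w 85.0 F [0.1 0.6 0.7] qv 0.08 q [-0.73  0.41  1.42  0.26  1.78 -1.06]
11 rows [-53.5 397.6 -59.7] [-13.  -30.   -3.8]
[[[0.0227,0.007,-0.0282],[-1.18,-2.73,-0.35]],[[0.0213,0.0077,-0.0291],[-1.18,-2.73,-0.35]],[[0.0199,0.0084,-0.0299],[-1.18,-2.73,-0.35]],[[0.0184,0.0092,-0.0306],[-1.18,-2.73,-0.35]],[[0.0168,0.0099,-0.0313],[-1.18,-2.73,-0.35]]]
[[[0.0153,0.0106,-0.0318],[-1.18,-2.73,-0.35]],[[0.0137,0.0114,-0.0323],[-1.18,-2.73,-0.35]],[[0.0121,0.0121,-0.0327],[-1.18,-2.73,-0.35]],[[0.0104,0.0129,-0.0329],[-1.18,-2.73,-0.35]],[[0.0088,0.0136,-0.0331],[-1.18,-2.73,-0.35]]]
[[[0.0071,0.0144,-0.0332],[-1.18,-2.73,-0.35]]]
```

Emit:
{"method": "servo_tool", "body": {
  "plan": [
    [[0.0227,0.007,-0.0282],[-1.2,-2.7,-0.35]],
    [[0.0213,0.0077,-0.029],[-1.2,-2.7,-0.35]],
    [[0.02,0.0084,-0.03],[-1.2,-2.7,-0.35]],
    [[0.0184,0.009,-0.0306],[-1.2,-2.7,-0.35]],
    [[0.0168,0.01,-0.0313],[-1.2,-2.7,-0.35]]
  ],
  "hand": 0.042,
  "force": 30
}}

```text
t: 18.3
tool_pos: [533.2, -88.8, 217.2]
tcp_rot: [0.439, 0.674, -0.316, 0.502]
ft_force: [-0.4, -0.3, 0.0]
width: 42.2
```

Emit:
{"method": "servo_tool", "body": {
  "plan": [
    [[0.0153,0.0106,-0.0318],[-1.2,-2.7,-0.35]],
    [[0.0137,0.0114,-0.0323],[-1.2,-2.7,-0.35]],
    [[0.012,0.012,-0.0327],[-1.2,-2.7,-0.35]],
    [[0.0104,0.013,-0.033],[-1.2,-2.7,-0.35]],
    [[0.0088,0.0136,-0.033],[-1.2,-2.7,-0.35]]
  ]
}}

```text
t: 18.8
tool_pos: [505.4, 98.8, 186.3]
tcp_rot: [0.362, 0.638, -0.34, 0.589]
ft_force: [0.7, 0.1, 0.3]
width: 41.8
```

Emit:
{"method": "servo_tool", "body": {
  "plan": [
    [[0.007,0.0144,-0.033],[-1.2,-2.7,-0.35]],
    [[0,0,0],[0,0,0]],
    [[0,0,0],[0,0,0]]
  ]
}}

```text
t: 19.1
tool_pos: [496.9, 140.4, 177.3]
tcp_rot: [0.341, 0.634, -0.344, 0.603]
ft_force: [-0.0, 0.1, -0.1]
width: 41.7
```

```bash
python3 -c "
from go import *
to(505.8,127.3,140,.56)"
```

```text
t 19.1 p [496.9 140.4 177.3] phi 2.1 jaw yaw 0.559 jz -0.024 w 41.7 F [-0.   0.1 -0.1] qv 0.03 q [ 0.05  0.03  1.94  0.02  1.22 -0.52]
2 rows [  8.9 -13.1 -37.3] [-0.1 -2.1  1.4]
[[[0.0184,0.0007,0.0086],[-0.03,-1.04,0.68]],[[0.0185,0.0005,0.0083],[-0.03,-1.04,0.68]]]
```

Emit:
{"method": "servo_tool", "body": {
  "plan": [
    [[0.0184,0.0007,0.0086],[0,-1,0.7]],
    [[0.0185,0.0005,0.0083],[0,-1,0.7]],
    [[0,0,0],[0,0,0]]
  ]
}}

```text
t: 19.4
tool_pos: [506.8, 124.0, 138.0]
tcp_rot: [0.345, 0.619, -0.344, 0.616]
ft_force: [-0.2, -0.3, -0.2]
width: 41.8
```

```bash
python3 -c "
from go import *
to(505.8,127.3,96,.56,3)"
```

```text
t 19.4 p [506.8 124.  138. ] phi 0.3 jaw yaw 0.553 jz -0.002 w 41.8 F [-0.2 -0.3 -0.2] qv 0.03 q [ 0.02  0.08  1.96  0.    1.11 -0.53]
3 rows [ -1.    3.3 -42. ] [-0.4 -0.3  0.1]
[[[0.014,0.0003,-0.0011],[-0.13,-0.1,0.05]],[[0.014,0.0003,-0.0011],[-0.13,-0.1,0.05]],[[0.014,0.0003,-0.0011],[-0.13,-0.1,0.05]]]
```

Emit:
{"method": "servo_tool", "body": {
  "plan": [
    [[0.014,0.0003,-0.0013],[-0.1,-0.1,0]],
    [[0.014,0.0003,-0.0013],[-0.1,-0.1,0]],
    [[0.013,0.0003,-0.0013],[-0.1,-0.1,0]],
    [[0,0,0],[0,0,0]]
  ]
}}

```text
t: 19.8
tool_pos: [506.2, 125.9, 94.5]
tcp_rot: [0.344, 0.619, -0.345, 0.616]
ft_force: [-0.0, 0.2, -0.5]
width: 42.0
```

Emit:
{"method": "servo_tool", "body": {
  "plan": [
    [[0,0,0],[0,0,0]],
    [[0,0,0],[0,0,0]],
    [[0,0,0],[0,0,0]],
    [[0,0,0],[0,0,0]]
  ],
  "hand": 0.01
}}

```text
t: 20.2
tool_pos: [506.9, 126.4, 95.3]
tcp_rot: [0.344, 0.618, -0.345, 0.617]
ft_force: [-0.2, 0.1, -0.7]
width: 19.2
```

```bash
python3 -c "
from go import *
p,r,_=state()
to(*p[:2],190,.56,3)
x,y=slot(-31);print(x,y)
q=np.array([p[0],p[1],190]);rows(q,ori(.56,0,flip=0),np.array([x,y,195]),ori(CY,0,flip=0),sp=36)"
```

```text
t 20.2 p [506.9 126.4  95.3] phi 0.1 jaw yaw 0.554 jz -0.002 w 19.2 F [-0.2  0.1 -0.7] qv 0.01 q [ 0.03  0.15  1.98 -0.    1.02 -0.53]
3 rows [ 0.   0.  94.7] [-0.3 -0.1  0.1]
[[[-0.0316,-0.0001,-0.0],[-0.12,-0.02,0.04]],[[-0.0316,-0.0,-0.0],[-0.12,-0.02,0.04]],[[-0.0316,-0.0,-0.0],[-0.12,-0.02,0.04]]]
526.8389749287719 -169.49092318619185
9 rows [  19.9 -295.9    5. ] [10.8  0.   0. ]
[[[-0.0006,-0.0156,0.029],[1.2,0.0,0.0]],[[-0.0006,-0.015,0.0293],[1.2,0.0,0.0]],[[-0.0006,-0.0144,0.0297],[1.2,0.0,0.0]],[[-0.0006,-0.0137,0.03],[1.2,0.0,0.0]],[[-0.0006,-0.0131,0.0302],[1.2,0.0,0.0]]]
[[[-0.0006,-0.0125,0.0305],[1.2,0.0,0.0]],[[-0.0006,-0.0118,0.0308],[1.2,0.0,0.0]],[[-0.0006,-0.0112,0.031],[1.2,0.0,0.0]],[[-0.0006,-0.0105,0.0312],[1.2,0.0,0.0]]]
```

Emit:
{"method": "servo_tool", "body": {
  "plan": [
    [[-0.032,0,0],[0,0,0]],
    [[-0.032,0,0],[0,0,0]],
    [[-0.032,0,0],[0,0,0]]
  ]
}}

```text
t: 20.5
tool_pos: [503.7, 126.3, 189.5]
tcp_rot: [0.342, 0.622, -0.347, 0.614]
ft_force: [0.5, -0.6, 1.0]
width: 19.6
```

Emit:
{"method": "servo_tool", "body": {
  "plan": [
    [[-0.0006,-0.0156,0.029],[1.2,0,0]],
    [[-0.0006,-0.015,0.0293],[1.2,0,0]],
    [[-0.0006,-0.0144,0.0297],[1.2,0,0]],
    [[-0.0006,-0.0137,0.03],[1.2,0,0]],
    [[-0.0006,-0.013,0.03],[1.2,0,0]]
  ]
}}

```text
t: 21.0
tool_pos: [518.5, -39.8, 202.6]
tcp_rot: [0.375, 0.598, -0.374, 0.601]
ft_force: [0.3, 0.4, -0.4]
width: 19.6
```

Emit:
{"method": "servo_tool", "body": {
  "plan": [
    [[-0.0006,-0.0125,0.0305],[1.2,0,0]],
    [[-0.0006,-0.0118,0.0308],[1.2,0,0]],
    [[-0.0006,-0.011,0.03],[1.2,0,0]],
    [[-0.0006,-0.007,0.02],[1.2,0,0]],
    [[0,0,0],[0,0,0]]
  ]
}}

```text
t: 21.5
tool_pos: [526.3, -167.4, 208.3]
tcp_rot: [0.403, 0.578, -0.401, 0.586]
ft_force: [0.1, 0.0, 0.2]
width: 19.6
```

```bash
python3 -c "
from go import *
x,y=slot(-31)
to(x,y,145,CY)"
```

```text
t 21.5 p [ 526.3 -167.4  208.3] phi -0.4 jaw yaw 0.362 jz 0.008 w 19.6 F [0.1 0.  0.2] qv 0.02 q [-0.51  0.05  1.85  0.    1.23 -0.88]
2 rows [  0.6  -2.1 -63.3] [-0.5  0.4 -0.5]
[[[0.0317,-0.0004,0.0009],[-0.26,0.22,-0.23]],[[0.0317,-0.0002,0.001],[-0.26,0.22,-0.23]]]
```

Emit:
{"method": "servo_tool", "body": {
  "plan": [
    [[0.0317,-0.0004,0.0009],[-0.3,0.2,-0.2]],
    [[0.0317,-0.0002,0.001],[-0.3,0.2,-0.2]],
    [[0,0,0],[0,0,0]]
  ]
}}

```text
t: 21.8
tool_pos: [528.1, -169.1, 145.8]
tcp_rot: [0.399, 0.582, -0.398, 0.586]
ft_force: [-0.4, 0.3, -0.5]
width: 19.5
```

```bash
python3 -c "
from go import *
x,y=slot(-31)
to(x,y,76,CY,4)"
```

```text
t 21.8 p [ 528.1 -169.1  145.8] phi -0.2 jaw yaw 0.373 jz 0.004 w 19.5 F [-0.4  0.3 -0.5] qv 0.05 q [-0.51  0.14  1.88  0.    1.12 -0.89]
4 rows [ -1.3  -0.4 -69.8] [ 0.1  0.2 -0.2]
[[[0.0174,-0.0004,-0.0001],[0.03,0.05,-0.06]],[[0.0174,-0.0004,-0.0001],[0.03,0.05,-0.06]],[[0.0174,-0.0004,-0.0001],[0.03,0.05,-0.06]],[[0.0174,-0.0004,-0.0],[0.03,0.05,-0.06]]]
```

Emit:
{"method": "servo_tool", "body": {
  "plan": [
    [[0.0174,-0.0004,0],[0,0,0]],
    [[0.0174,-0.0004,0],[0,0,0]],
    [[0.0174,-0.0004,0],[0,0,0]],
    [[0.017,-0.0004,0],[0,0,0]],
    [[0,0,0],[0,0,0]]
  ]
}}

```text
t: 22.3
tool_pos: [530.8, -167.2, 82.0]
tcp_rot: [0.398, 0.58, -0.396, 0.59]
ft_force: [0.3, 1.0, -1.0]
width: 19.7
```

```bash
python3 -c "
from go import *
x,y=slot(-31)
to(x,y,71,CY)"
```

```text
t 22.3 p [ 530.8 -167.2   82. ] phi -0.5 jaw yaw 0.378 jz 0.01 w 19.7 F [ 0.3  1.  -1. ] qv 0.05 q [-0.51  0.24  1.9   0.    0.99 -0.89]
1 rows [ -4.   -2.3 -11. ] [ 0.4  0.5 -0.6]
[[[0.0109,-0.0047,0.0006],[0.41,0.51,-0.59]]]
```

Emit:
{"method": "servo_tool", "body": {
  "plan": [
    [[0.0105,-0.0047,0.0006],[0.4,0.5,-0.6]],
    [[0.001,0,0],[0,0,0]]
  ]
}}

```text
t: 22.5
tool_pos: [528.3, -169.4, 72.9]
tcp_rot: [0.399, 0.583, -0.399, 0.585]
ft_force: [0.2, -0.4, -0.8]
width: 19.6
```

```bash
python3 -c "
from go import *
x,y=slot(-31)
to(x,y,70,CY)"
```

```text
t 22.5 p [ 528.3 -169.4   72.9] phi -0.2 jaw yaw 0.372 jz 0.002 w 19.6 F [ 0.2 -0.4 -0.8] qv 0.03 q [-0.51  0.25  1.9  -0.    0.98 -0.89]
1 rows [-1.4 -0.1 -2.9] [ 0.1  0.2 -0.1]
[[[0.0029,-0.0013,-0.0005],[0.07,0.15,-0.1]]]
```

Emit:
{"method": "servo_tool", "body": {
  "plan": [
    [[0.003,-0.001,0],[0,0.1,0]],
    [[0.002,0,0],[0,0,0]]
  ]
}}

```text
t: 22.7
tool_pos: [528.5, -170.4, 69.5]
tcp_rot: [0.399, 0.582, -0.398, 0.586]
ft_force: [0.1, -0.0, -0.6]
width: 19.9
```

Emit:
{"method": "servo_tool", "body": {
  "plan": [
    [[0,0,0],[0,0,0]],
    [[0,0,0],[0,0,0]],
    [[0,0,0],[0,0,0]]
  ],
  "hand": 0.038
}}

```text
t: 23.0
tool_pos: [529.0, -170.7, 70.4]
tcp_rot: [0.399, 0.582, -0.398, 0.586]
ft_force: [0.3, 0.8, -0.4]
width: 37.9
```

Emit:
{"method": "servo_tool", "body": {
  "plan": [
    [[-0.02,0,0],[0,0,0]],
    [[-0.04,0,0],[0,0,0]],
    [[-0.04,0,0],[0,0,0]],
    [[0,0,0],[0,0,0]]
  ]
}}

```text
t: 23.4
tool_pos: [527.7, -170.2, 172.8]
tcp_rot: [0.399, 0.583, -0.399, 0.585]
ft_force: [0.3, -0.7, 0.4]
width: 37.6
```

```bash
cat > m4.py <<'E'
from go import *
import sys
F={n:grab_frame(n) for n in("top","side")}
np.savez("f.npz",**F)
for t,s,p,e in tubes(F):
    ms={"top":t[0].astype(np.float32),"side":s[0].astype(np.float32)}
    z0=85*0+(30 if p[1]>50 else 4)
    c=min((fit(ms,lambda q:prism(q[0],q[1],q[2],20,20,z0+48.5,z0+85),[p[0],p[1],y0],[3,3,.2]) for y0 in(0,.4,.8,1.2)),key=lambda v:v[1])
    print(p.round(1),c[0].round(2),round(c[0][2]%(np.pi/2),2),round(c[1],2))
E
python3 m4.py; python3 -c "
from go import *
x,y,w=TB['B']; to(x,y,190,w)"
```

```text
[608.3 235.4  96.5] [6.0769e+02 2.3513e+02 1.0000e-02] 0.01 0.25
[598.3 152.9  97. ] [ 5.9846e+02  1.5277e+02 -3.6000e-01] 1.21 0.23
[517.1 266.9  95.4] [516.68 266.85   0.74] 0.74 0.4
[470.7 204.1  95.1] [470.12 204.46   1.33] 1.33 0.38
t 23.5 p [ 525.1 -168.8  167.7] phi 0.1 jaw yaw 0.372 jz -0.003 w 37.5 F [-0.2  0.9 -0.2] qv 0.04 q [-0.52  0.11  1.87  0.    1.17 -0.89]
9 rows [ 73.1 321.9  22.3] [43.4 -0.2  0.3]
[[[-0.0024,0.0206,-0.0304],[4.82,-0.02,0.03]],[[-0.0024,0.0179,-0.032],[4.82,-0.02,0.03]],[[-0.0024,0.0152,-0.0334],[4.82,-0.02,0.03]],[[-0.0024,0.0123,-0.0346],[4.82,-0.02,0.03]],[[-0.0024,0.0094,-0.0355],[4.82,-0.02,0.03]]]
[[[-0.0024,0.0064,-0.0361],[4.82,-0.02,0.03]],[[-0.0024,0.0033,-0.0365],[4.82,-0.02,0.03]],[[-0.0024,0.0002,-0.0367],[4.82,-0.02,0.03]],[[-0.0025,-0.0029,-0.0366],[4.82,-0.02,0.03]]]
```

Emit:
{"method": "servo_tool", "body": {
  "plan": [
    [[-0.0024,0.0206,-0.0304],[4.8,0,0]],
    [[-0.0024,0.018,-0.032],[4.8,0,0]],
    [[-0.0024,0.0152,-0.0334],[4.8,0,0]],
    [[-0.0024,0.0123,-0.0346],[4.8,0,0]],
    [[-0.0024,0.0094,-0.0355],[4.8,0,0]]
  ],
  "hand": 0.042
}}

```text
t: 24.0
tool_pos: [563.1, 12.8, 171.1]
tcp_rot: [-0.515, -0.488, 0.521, -0.475]
ft_force: [0.1, 0.1, 0.3]
width: 42.1
```

Emit:
{"method": "servo_tool", "body": {
  "plan": [
    [[-0.0024,0.0064,-0.036],[4.8,0,0]],
    [[-0.0024,0.0033,-0.0365],[4.8,0,0]],
    [[-0.0024,0,-0.036],[4.8,0,0]],
    [[-0.0025,-0.0015,-0.027],[3.5,0,0]],
    [[0,0,0],[0,0,0]]
  ]
}}

```text
t: 24.5
tool_pos: [593.0, 154.2, 170.2]
tcp_rot: [-0.579, -0.402, 0.597, -0.383]
ft_force: [0.2, 0.0, 0.1]
width: 42.1
```

```bash
python3 m4.py; python3 -c "
from go import *
x,y,w=TB['B']; to(x,y,140,w)"
```

```text
[ 529.5 -168.6   72.1] [ 530.09 -168.69    2.03] 0.46 0.24
t 24.6 p [592.3 151.7 169.7] phi -0.4 jaw yaw -0.396 jz -0.038 w 42.3 F [ 0.1 -0.2  0.4] qv 0.03 q [0.06 0.26 1.7  0.01 1.23 0.45]
1 rows [  5.9   1.4 -29.7] [-0.6  0.4  2.2]
[[[0.0295,0.006,-0.0038],[-0.59,0.45,2.17]]]
```

Tube A stands in the caddy: its cap centre is at z 72 against about 71 expected. Next is tube B.

Emit:
{"method": "servo_tool", "body": {
  "plan": [
    [[0.0295,0.006,-0.004],[-0.6,0.4,2.2]],
    [[0,0,0],[0,0,0]]
  ]
}}

```text
t: 24.8
tool_pos: [597.3, 151.1, 137.7]
tcp_rot: [-0.586, -0.394, 0.588, -0.395]
ft_force: [-0.9, 0.4, -2.1]
width: 41.9
```

```bash
python3 -c "
from go import *
x,y,w=TB['B']; to(x,y,96,w,3)"
```

```text
t 24.8 p [597.3 151.1 137.7] phi -0.1 jaw yaw -0.386 jz -0.001 w 41.9 F [-0.9  0.4 -2.1] qv 0.08 q [ 0.06  0.29  1.72 -0.    1.13  0.45]
3 rows [  0.9   2.  -41.7] [-0.   0.1  0. ]
[[[0.0139,0.0,-0.0008],[-0.0,0.05,0.02]],[[0.0139,0.0,-0.0008],[-0.0,0.05,0.02]],[[0.0139,0.0,-0.0007],[-0.0,0.05,0.02]]]
```

Emit:
{"method": "servo_tool", "body": {
  "plan": [
    [[0.014,0,-0.0008],[0,0,0]],
    [[0.014,0,-0.0008],[0,0,0]],
    [[0.014,0,-0.0007],[0,0,0]],
    [[0,0,0],[0,0,0]]
  ]
}}

```text
t: 25.2
tool_pos: [598.3, 150.3, 93.5]
tcp_rot: [-0.586, -0.394, 0.589, -0.394]
ft_force: [-0.6, 0.4, -0.4]
width: 42.1
```

Emit:
{"method": "servo_tool", "body": {
  "plan": [
    [[0,0,0],[0,0,0]],
    [[0,0,0],[0,0,0]],
    [[0,0,0],[0,0,0]],
    [[0,0,0],[0,0,0]]
  ],
  "hand": 0.01
}}

```text
t: 25.6
tool_pos: [599.3, 150.2, 94.7]
tcp_rot: [-0.587, -0.393, 0.588, -0.394]
ft_force: [0.1, 0.9, 0.2]
width: 19.5
```

```bash
python3 -c "
from go import *
p,r,_=state(); rep(-.386)
x,y=slot(2);print(x,y)
q=np.array([p[0],p[1],195]);rows(q,ori(-.386,0,flip=0),np.array([x,y,195]),ori(CY,0,flip=0),sp=36)"
```

```text
t 25.6 p [599.3 150.2  94.7] phi -0.1 jaw yaw -0.39 jz -0.0 w 19.5 F [0.1 0.9 0.2] qv 0.01 q [ 0.06  0.35  1.73 -0.    1.06  0.45]
514.8749048433051 -138.73606947185857
9 rows [ -84.5 -288.9    0. ] [-43.4   0.    0. ]
[[[0.0,0.0034,0.0333],[-4.82,0.0,0.0]],[[0.0,0.0006,0.0334],[-4.82,0.0,0.0]],[[0.0,-0.0022,0.0334],[-4.82,0.0,0.0]],[[0.0,-0.005,0.0331],[-4.82,0.0,0.0]],[[0.0,-0.0078,0.0325],[-4.82,0.0,0.0]]]
[[[0.0,-0.0105,0.0318],[-4.82,0.0,0.0]],[[0.0,-0.0131,0.0308],[-4.82,0.0,0.0]],[[0.0,-0.0157,0.0296],[-4.82,0.0,0.0]],[[0.0,-0.0181,0.0281],[-4.82,0.0,0.0]]]
```

Emit:
{"method": "servo_tool", "body": {
  "plan": [
    [[-0.034,0,0],[0,0,0]],
    [[-0.034,0,0],[0,0,0]],
    [[-0.034,0,0],[0,0,0]]
  ]
}}

```text
t: 25.9
tool_pos: [595.8, 150.2, 193.8]
tcp_rot: [-0.583, -0.395, 0.592, -0.392]
ft_force: [0.1, -0.3, -0.1]
width: 19.4
```

Emit:
{"method": "servo_tool", "body": {
  "plan": [
    [[0,0.0034,0.0333],[-4.8,0,0]],
    [[0,0.0006,0.0334],[-4.8,0,0]],
    [[0,-0.002,0.0334],[-4.8,0,0]],
    [[0,-0.005,0.033],[-4.8,0,0]],
    [[0,-0.008,0.0325],[-4.8,0,0]]
  ]
}}

```text
t: 26.4
tool_pos: [553.8, -11.5, 205.9]
tcp_rot: [0.487, 0.511, -0.485, 0.516]
ft_force: [-0.0, -1.0, -0.4]
width: 20.0
```

Emit:
{"method": "servo_tool", "body": {
  "plan": [
    [[0,-0.0105,0.0318],[-4.8,0,0]],
    [[0,-0.013,0.0308],[-4.8,0,0]],
    [[0,-0.0157,0.0296],[-4.8,0,0]],
    [[0,-0.013,0.021],[-3.6,0,0]],
    [[0,0,0],[0,0,0]]
  ]
}}

```text
t: 26.9
tool_pos: [520.3, -140.4, 209.4]
tcp_rot: [0.398, 0.58, -0.396, 0.59]
ft_force: [0.1, -0.8, -0.1]
width: 19.7
```

```bash
python3 -c "
from go import *
x,y=slot(2)
to(x,y,145,CY)"
```

```text
t 26.9 p [ 520.3 -140.4  209.4] phi -0.6 jaw yaw 0.379 jz 0.01 w 19.7 F [ 0.1 -0.8 -0.1] qv 0.02 q [-0.47  0.02  1.88  0.    1.23 -0.85]
2 rows [ -5.5   1.7 -64.4] [ 0.5  0.6 -0.6]
[[[0.0322,-0.0026,-0.0021],[0.23,0.31,-0.29]],[[0.0322,-0.0024,-0.002],[0.23,0.31,-0.29]]]
```

Emit:
{"method": "servo_tool", "body": {
  "plan": [
    [[0.0322,-0.0026,-0.002],[0.2,0.3,-0.3]],
    [[0.0322,-0.0024,-0.002],[0.2,0.3,-0.3]],
    [[0,0,0],[0,0,0]]
  ]
}}

```text
t: 27.2
tool_pos: [516.6, -138.8, 146.3]
tcp_rot: [0.401, 0.581, -0.4, 0.585]
ft_force: [-1.1, 0.3, -0.7]
width: 19.7
```

```bash
python3 -c "
from go import *
x,y=slot(2)
to(x,y,78,CY,4)"
```

```text
t 27.2 p [ 516.6 -138.8  146.3] phi -0.2 jaw yaw 0.368 jz 0.004 w 19.7 F [-1.1  0.3 -0.7] qv 0.05 q [-0.47  0.09  1.93  0.    1.11 -0.84]
4 rows [ -1.7   0.1 -68.3] [-0.2  0.2 -0.2]
[[[0.0171,-0.0005,-0.0002],[-0.04,0.06,-0.06]],[[0.0171,-0.0005,-0.0002],[-0.04,0.06,-0.06]],[[0.0171,-0.0004,-0.0002],[-0.04,0.06,-0.06]],[[0.0171,-0.0004,-0.0002],[-0.04,0.06,-0.06]]]
```

Emit:
{"method": "servo_tool", "body": {
  "plan": [
    [[0.0175,-0.0014,-0.0002],[0,0,0]],
    [[0.0175,-0.0014,-0.0002],[0,0,0]],
    [[0.0175,-0.0014,-0.0002],[0,0,0]],
    [[0.0175,-0.0014,-0.0002],[0,0,0]],
    [[0,0,0],[0,0,0]]
  ]
}}

```text
t: 27.7
tool_pos: [517.2, -138.5, 82.1]
tcp_rot: [0.401, 0.578, -0.398, 0.589]
ft_force: [-0.8, -0.2, -1.0]
width: 19.6
```

```bash
python3 -c "
from go import *
x,y=slot(2)
to(x,y,69.5,CY)"
```

```text
t 27.7 p [ 517.2 -138.5   82.1] phi -0.6 jaw yaw 0.37 jz 0.012 w 19.6 F [-0.8 -0.2 -1. ] qv 0.04 q [-0.47  0.19  1.96  0.    0.98 -0.85]
1 rows [ -2.3  -0.2 -12.6] [-0.1  0.6 -0.7]
[[[0.0126,-0.0024,-0.0008],[-0.07,0.64,-0.71]]]
```

Emit:
{"method": "servo_tool", "body": {
  "plan": [
    [[0.0115,-0.0024,-0.0008],[0,0.6,-0.7]],
    [[0.002,0,0],[0,0,0]]
  ]
}}

```text
t: 27.9
tool_pos: [517.0, -138.8, 71.2]
tcp_rot: [0.399, 0.582, -0.399, 0.585]
ft_force: [-1.4, -0.2, 0.3]
width: 19.7
```

```bash
python3 -c "
from go import *
x,y=slot(2)
to(x,y,69,CY)"
```

```text
t 27.9 p [ 517.  -138.8   71.2] phi -0.2 jaw yaw 0.371 jz 0.003 w 19.7 F [-1.4 -0.2  0.3] qv 0.04 q [-0.47  0.22  1.95 -0.    0.97 -0.84]
1 rows [-2.2  0.1 -2.2] [-0.   0.2 -0.2]
[[[0.0021,-0.002,-0.0009],[-0.02,0.2,-0.16]]]
```

Emit:
{"method": "servo_tool", "body": {
  "plan": [
    [[0.002,-0.001,0],[0,0.1,0]],
    [[0.001,0,0],[0,0,0]]
  ]
}}

```text
t: 28.1
tool_pos: [517.3, -139.5, 69.5]
tcp_rot: [0.4, 0.582, -0.399, 0.586]
ft_force: [0.4, 0.8, 0.5]
width: 19.5
```

Emit:
{"method": "servo_tool", "body": {
  "plan": [
    [[0,0,0],[0,0,0]],
    [[0,0,0],[0,0,0]],
    [[0,0,0],[0,0,0]]
  ],
  "hand": 0.038
}}

```text
t: 28.4
tool_pos: [518.1, -140.0, 70.6]
tcp_rot: [0.4, 0.581, -0.399, 0.586]
ft_force: [-0.6, -0.2, -0.2]
width: 37.9
```

Emit:
{"method": "servo_tool", "body": {
  "plan": [
    [[-0.02,0,0],[0,0,0]],
    [[-0.04,0,0],[0,0,0]],
    [[-0.04,0,0],[0,0,0]],
    [[0,0,0],[0,0,0]]
  ]
}}

```text
t: 28.8
tool_pos: [516.6, -139.5, 173.2]
tcp_rot: [0.4, 0.582, -0.399, 0.585]
ft_force: [0.9, -1.2, -0.1]
width: 37.9
```

```bash
python3 m4.py; python3 -c "
from go import *
x,y,w=TB['C']; to(x,y,180,w)"
```

```text
[608.4 235.3  96.4] [607.97 235.36   1.56] 1.56 0.25
[517.2 266.7  95.1] [517.27 266.36   0.72] 0.72 0.4
[470.6 204.   95. ] [470.37 204.05   1.51] 1.51 0.38
t 28.9 p [ 513.8 -138.2  168.1] phi 0.1 jaw yaw 0.37 jz -0.002 w 37.9 F [-0.   0.1 -0.2] qv 0.04 q [-0.48  0.06  1.92  0.    1.17 -0.85]
9 rows [-43.4 341.9  11.9] [27.5 -0.2  0.2]
[[[-0.0012,0.0092,-0.0372],[3.06,-0.02,0.02]],[[-0.0012,0.0072,-0.0376],[3.06,-0.02,0.02]],[[-0.0012,0.0052,-0.0379],[3.06,-0.02,0.02]],[[-0.0012,0.0032,-0.0382],[3.06,-0.02,0.02]],[[-0.0012,0.0012,-0.0383],[3.06,-0.02,0.02]]]
[[[-0.0013,-0.0009,-0.0383],[3.06,-0.02,0.02]],[[-0.0013,-0.0029,-0.0382],[3.06,-0.02,0.02]],[[-0.0013,-0.005,-0.038],[3.06,-0.02,0.02]],[[-0.0013,-0.007,-0.0377],[3.06,-0.02,0.02]]]
```

Emit:
{"method": "servo_tool", "body": {
  "plan": [
    [[-0.0015,0.0092,-0.0372],[3,0,0]],
    [[-0.0015,0.0072,-0.0376],[3,0,0]],
    [[-0.0015,0.0052,-0.038],[3,0,0]],
    [[-0.0012,0.0032,-0.0382],[3,0,0]],
    [[-0.0012,0.0012,-0.0383],[3,0,0]]
  ],
  "hand": 0.042
}}

```text
t: 29.4
tool_pos: [485.5, 54.9, 167.8]
tcp_rot: [0.475, 0.527, -0.48, 0.516]
ft_force: [1.1, 0.2, 0.2]
width: 41.6
```

Emit:
{"method": "servo_tool", "body": {
  "plan": [
    [[-0.0013,-0.0009,-0.0383],[3,0,0]],
    [[-0.0013,-0.003,-0.038],[3,0,0]],
    [[-0.0013,-0.005,-0.038],[3,0,0]],
    [[-0.0013,-0.006,-0.028],[2.5,0,0]],
    [[0,0,0],[0,0,0]]
  ]
}}

```text
t: 29.9
tool_pos: [460.6, 205.7, 164.6]
tcp_rot: [-0.521, -0.479, 0.536, -0.461]
ft_force: [0.2, -0.0, 0.1]
width: 41.9
```

```bash
python3 m4.py; python3 -c "
from go import *
to(470.4,203.8,140,-.1)"
```

```text
[608.4 235.3  96.3] [6.0791e+02 2.3525e+02 4.0000e-02] 0.04 0.25
[ 531.5 -170.8   58.7] [ 5.3007e+02 -1.6794e+02  3.7000e-01] 0.37 0.54
[ 516.3 -135.4   84.7] [ 5.1819e+02 -1.3732e+02  4.3000e-01] 0.43 0.53
t 30.0 p [461.1 203.4 164.5] phi 0.0 jaw yaw -0.119 jz -0.034 w 41.8 F [1.  0.1 0.2] qv 0.03 q [0.19 0.01 1.98 0.01 1.18 0.3 ]
1 rows [  9.3   0.4 -24.5] [-1.1 -0.   1.9]
[[[0.0242,0.01,-0.0015],[-1.1,-0.02,1.94]]]
```

Emit:
{"method": "servo_tool", "body": {
  "plan": [
    [[0.0242,0.01,-0.0015],[-1,0,1.9]],
    [[0,0,0],[0,0,0]]
  ]
}}

```text
t: 30.2
tool_pos: [470.4, 201.8, 138.2]
tcp_rot: [-0.524, -0.474, 0.526, -0.474]
ft_force: [-0.1, 0.1, -1.3]
width: 41.9
```

```bash
python3 -c "
from go import *
to(470.4,203.8,96,-.1,3)"
```

```text
t 30.2 p [470.4 201.8 138.2] phi -0.1 jaw yaw -0.102 jz -0.002 w 41.9 F [-0.1  0.1 -1.3] qv 0.06 q [ 0.18  0.05  1.99 -0.    1.1   0.29]
3 rows [  0.    2.  -42.2] [-0.1  0.1  0.1]
[[[0.0141,-0.0,-0.0007],[-0.05,0.02,0.03]],[[0.0141,-0.0,-0.0007],[-0.05,0.02,0.03]],[[0.0141,-0.0,-0.0007],[-0.05,0.02,0.03]]]
```

Emit:
{"method": "servo_tool", "body": {
  "plan": [
    [[0.014,-0.0003,-0.001],[0,0,0]],
    [[0.014,-0.0003,-0.001],[0,0,0]],
    [[0.014,-0.0003,-0.001],[0,0,0]],
    [[0,0,0],[0,0,0]]
  ]
}}

```text
t: 30.6
tool_pos: [470.0, 202.4, 93.4]
tcp_rot: [-0.525, -0.473, 0.527, -0.472]
ft_force: [0.5, -0.2, -0.2]
width: 42.1
```

Emit:
{"method": "servo_tool", "body": {
  "plan": [
    [[0,0,0],[0,0,0]],
    [[0,0,0],[0,0,0]],
    [[0,0,0],[0,0,0]],
    [[0,0,0],[0,0,0]]
  ],
  "hand": 0.01
}}

```text
t: 31.0
tool_pos: [470.7, 202.5, 94.1]
tcp_rot: [-0.525, -0.473, 0.527, -0.472]
ft_force: [0.2, -0.2, -0.2]
width: 19.5
```

```bash
python3 -c "
from go import *
p,r,_=state(); rep(-.1)
x,y=slot(35);print(x,y)
q=np.array([p[0],p[1],195]);rows(q,ori(-.1,0,flip=0),np.array([x,y,195]),ori(CY,0,flip=0),sp=36)"
```

```text
t 31.0 p [470.7 202.5  94.1] phi -0.1 jaw yaw -0.107 jz -0.002 w 19.5 F [ 0.2 -0.2 -0.2] qv 0.01 q [ 0.19  0.13  2.   -0.    1.01  0.29]
502.91083475783824 -107.98121575752532
9 rows [  32.2 -310.5    0. ] [-27.   0.   0.]
[[[0.0,0.007,0.034],[-3.0,0.0,0.0]],[[0.0,0.0052,0.0343],[-3.0,0.0,0.0]],[[0.0,0.0034,0.0345],[-3.0,0.0,0.0]],[[0.0,0.0016,0.0347],[-3.0,0.0,0.0]],[[0.0,-0.0002,0.0347],[-3.0,0.0,0.0]]]
[[[0.0,-0.002,0.0346],[-3.0,0.0,0.0]],[[0.0,-0.0038,0.0345],[-3.0,0.0,0.0]],[[0.0,-0.0056,0.0342],[-3.0,0.0,0.0]],[[0.0,-0.0074,0.0339],[-3.0,0.0,0.0]]]
```

Emit:
{"method": "servo_tool", "body": {
  "plan": [
    [[-0.034,0,0],[0,0,0]],
    [[-0.034,0,0],[0,0,0]],
    [[-0.034,0,0],[0,0,0]]
  ]
}}

```text
t: 31.3
tool_pos: [467.4, 202.0, 194.2]
tcp_rot: [-0.522, -0.475, 0.53, -0.47]
ft_force: [0.9, 0.6, -0.9]
width: 19.8
```

Emit:
{"method": "servo_tool", "body": {
  "plan": [
    [[0,0.007,0.034],[-3,0,0]],
    [[0,0.0052,0.0343],[-3,0,0]],
    [[0,0.0034,0.0345],[-3,0,0]],
    [[0,0.0016,0.0347],[-3,0,0]],
    [[0,0,0.0347],[-3,0,0]]
  ]
}}

```text
t: 31.8
tool_pos: [490.3, 28.1, 205.0]
tcp_rot: [0.456, 0.54, -0.453, 0.544]
ft_force: [0.2, -0.5, -1.6]
width: 19.7
```

Emit:
{"method": "servo_tool", "body": {
  "plan": [
    [[0,-0.002,0.0346],[-3,0,0]],
    [[0,-0.004,0.0345],[-3,0,0]],
    [[0,-0.0056,0.034],[-3,0,0]],
    [[0,-0.006,0.024],[-2.4,0,0]],
    [[0,0,0],[0,0,0]]
  ]
}}

```text
t: 32.3
tool_pos: [505.8, -108.7, 208.4]
tcp_rot: [0.398, 0.581, -0.396, 0.59]
ft_force: [0.6, 0.1, -0.6]
width: 19.6
```

```bash
python3 -c "
from go import *
x,y=slot(35)
to(x,y,145,CY)"
```

```text
t 32.3 p [ 505.8 -108.7  208.4] phi -0.5 jaw yaw 0.378 jz 0.01 w 19.6 F [ 0.6  0.1 -0.6] qv 0.02 q [-0.43 -0.04  1.94  0.    1.23 -0.81]
2 rows [ -2.8   0.7 -63.4] [ 0.4  0.5 -0.6]
[[[0.0317,-0.0015,-0.0011],[0.21,0.24,-0.29]],[[0.0317,-0.0014,-0.001],[0.21,0.24,-0.29]]]
```

Emit:
{"method": "servo_tool", "body": {
  "plan": [
    [[0.0317,-0.002,-0.001],[0.2,0.3,-0.3]],
    [[0.0317,-0.002,-0.001],[0.2,0.3,-0.3]],
    [[0,0,0],[0,0,0]]
  ]
}}

```text
t: 32.6
tool_pos: [503.1, -108.2, 145.8]
tcp_rot: [0.401, 0.582, -0.399, 0.584]
ft_force: [0.1, 0.7, -0.9]
width: 19.6
```

```bash
python3 -c "
from go import *
x,y=slot(35)
to(x,y,78,CY,4)"
```

```text
t 32.6 p [ 503.1 -108.2  145.8] phi -0.0 jaw yaw 0.368 jz 0.003 w 19.6 F [ 0.1  0.7 -0.9] qv 0.05 q [-0.43  0.05  1.98  0.    1.11 -0.8 ]
4 rows [ -0.2   0.2 -67.8] [-0.2  0.  -0.2]
[[[0.017,-0.0001,-0.0001],[-0.04,0.01,-0.05]],[[0.017,-0.0001,-0.0001],[-0.04,0.01,-0.05]],[[0.017,-0.0001,-0.0001],[-0.04,0.01,-0.05]],[[0.017,-0.0,-0.0001],[-0.04,0.01,-0.05]]]
```

Emit:
{"method": "servo_tool", "body": {
  "plan": [
    [[0.0175,-0.001,0],[0,0,0]],
    [[0.0175,-0.001,0],[0,0,0]],
    [[0.0175,-0.001,0],[0,0,0]],
    [[0.0175,-0.001,0],[0,0,0]],
    [[0,0,0],[0,0,0]]
  ]
}}

```text
t: 33.1
tool_pos: [503.9, -107.2, 81.3]
tcp_rot: [0.401, 0.58, -0.397, 0.588]
ft_force: [-0.1, 0.9, 0.5]
width: 19.4
```

```bash
python3 -c "
from go import *
x,y=slot(35)
to(x,y,69,CY)"
```

```text
t 33.1 p [ 503.9 -107.2   81.3] phi -0.4 jaw yaw 0.371 jz 0.011 w 19.4 F [-0.1  0.9  0.5] qv 0.04 q [-0.43  0.15  2.01  0.    0.97 -0.8 ]
1 rows [ -1.   -0.8 -12.3] [ 0.   0.4 -0.6]
[[[0.0123,-0.0013,0.0003],[0.01,0.38,-0.62]]]
```

Emit:
{"method": "servo_tool", "body": {
  "plan": [
    [[0.0115,-0.0013,0.0003],[0,0.4,-0.6]],
    [[0.002,0,0],[0,0,0]]
  ]
}}

```text
t: 33.3
tool_pos: [505.0, -107.9, 70.2]
tcp_rot: [0.399, 0.583, -0.398, 0.585]
ft_force: [0.3, -1.1, 0.2]
width: 19.8
```

Emit:
{"method": "servo_tool", "body": {
  "plan": [
    [[0.002,0,0],[0,0,0]],
    [[0.001,0,0],[0,0,0]]
  ]
}}

```text
t: 33.5
tool_pos: [506.2, -108.1, 68.5]
tcp_rot: [0.399, 0.582, -0.398, 0.586]
ft_force: [0.3, -0.8, 0.8]
width: 19.6
```

```bash
python3 -c "
from go import *
x,y=slot(35)
to(x,y,68,CY)"
```

```text
t 33.5 p [ 506.2 -108.1   68.5] phi -0.2 jaw yaw 0.373 jz 0.005 w 19.6 F [ 0.3 -0.8  0.8] qv 0.02 q [-0.43  0.18  2.    0.    0.95 -0.8 ]
1 rows [-3.3  0.2 -0.5] [ 0.1  0.2 -0.3]
[[[0.0005,-0.003,-0.0013],[0.09,0.24,-0.27]]]
```

Release, lift, then move aside for the final view.

Emit:
{"method": "servo_tool", "body": {
  "plan": [
    [[0,0,0],[0,0,0]],
    [[0,0,0],[0,0,0]],
    [[0,0,0],[0,0,0]]
  ],
  "hand": 0.038
}}

```text
t: 33.8
tool_pos: [507.0, -108.5, 69.6]
tcp_rot: [0.399, 0.581, -0.398, 0.587]
ft_force: [0.2, 0.0, 0.3]
width: 38.0
```

Emit:
{"method": "servo_tool", "body": {
  "plan": [
    [[-0.02,0,0],[0,0,0]],
    [[-0.04,0,0],[0,0,0]],
    [[-0.04,0,0],[0,0,0]],
    [[-0.04,0,0],[0,0,0]],
    [[0,-0.01,0.04],[0,0,0]]
  ]
}}

```text
t: 34.3
tool_pos: [509.8, -146.5, 213.9]
tcp_rot: [0.398, 0.583, -0.397, 0.586]
ft_force: [0.2, -1.2, -0.6]
width: 37.9
```

Emit:
{"method": "servo_tool", "body": {
  "plan": [
    [[0,-0.01,0.04],[0,0,0]],
    [[0,-0.01,0.04],[0,0,0]],
    [[0,-0.01,0.04],[0,0,0]],
    [[0,-0.01,0.04],[0,0,0]],
    [[0,-0.01,0.04],[0,0,0]]
  ]
}}

```text
t: 34.8
tool_pos: [538.8, -357.9, 219.3]
tcp_rot: [0.397, 0.581, -0.396, 0.59]
ft_force: [0.6, -0.1, -0.3]
width: 38.1
```

```bash
python3 m4.py; python3 - <<'E'
from go import *
rep(.37)
F=np.load("f.npz")
cv2.imwrite("pics/end.png",np.hstack([cv2.resize(F["side"][120:360,150:400,::-1],(400,384),interpolation=3),cv2.resize(F["top"][120:340,130:400,::-1],(400,326),interpolation=3)[:326].copy() if 0 else cv2.resize(F["top"][110:355,140:396,::-1],(400,384),interpolation=3)]))
for nm,uv,z in(("compact",(395,289),12),("dish",(400,376),28),("tea",(384,203),40)): pass
E
```

```text
[608.5 235.4  96.4] [608.04 235.4    1.52] 1.52 0.25
[517.1 266.8  95.3] [516.7  266.85   0.74] 0.74 0.41
[ 518.  -137.5   71.3] [ 5.1811e+02 -1.3688e+02  4.3000e-01] 0.43 0.67
[ 503.6 -103.4   96.8] [ 5.0668e+02 -1.0640e+02  4.4000e-01] 0.44 0.7
t 34.9 p [ 538.5 -361.   219.2] phi -0.6 jaw yaw 0.376 jz 0.008 w 38.0 F [-0.3  0.6 -0.2] qv 0.07 q [-0.77  0.26  1.6   0.    1.27 -1.14]
```

View pics/end.png

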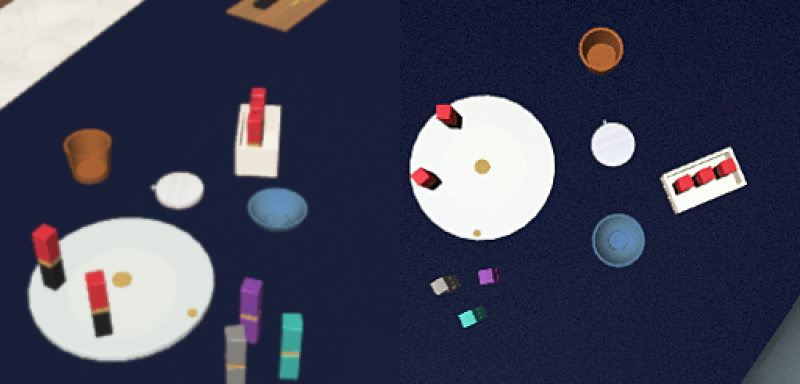

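Viewed 10: three tubes stand in a row in the mouth-up caddy, at (684,184), (705,174) and (727,167). Two are still on the turntable, at (448,115) and (427,178). The bystanders look unmoved and the arm is clear.

```bash
python3 -c "
from rig import *
print(finish_job())"
```

```text
the job is handed in; nothing more can be done
None
```

The job is done and handed in at about 35 s of the 72 s allowed. The caddy is mouth up with three lipstick tubes upright in it, and the other two are standing on the turntable.

**Caddy:** I stood it on a small end, let go and checked it standing free. Then I gripped it again from the mouth side and set it on its bottom. It now stands near (516, -141) mm. The two camera fits agreed within 0.5 mm when it was set down.

**Tubes:** Each of the three was lowered to the caddy floor before release. The last picture shows them upright in a row, and the remaining two were within about 1 mm of where they started.

**Bystanders:** The compact, ring dish and tealight holder looked unmoved in the last picture. I did not re-measure them.

**Checks that were weak or disagreed:**
- **In the caddy:** the three tubes' caps overlap in the side view, so the last two-view fit there was poor. It put cap centres at z 71 and 97 for two of the tubes, about 71 expected, and gave none for the third. I judged those three by the picture.
- **Standing on end:** that fit came mainly from the side view, because the arm blocked the top view. Its yaw differed from the gripper's by about 0.07 rad.
- **Arm drift:** the arm drifted by up to 20 mm during some moves, which I corrected as I went.

The highest contact force I read was about 24 N.

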